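# Wind the wire cutter's length stop to the red clip

## Robot

A 6-joint arm with a two-finger parallel gripper is mounted at the origin on the work surface. World frame = base frame: x ahead of the robot, y to its left, z up, the work surface at z = 0. Lengths are in m, angles in rad, forces in N, time in s.
With the tool pointing down it reaches from about 0.425 to 0.95 m from the base axis. Payload 3.5 kg.
Tool frame: the origin (TCP) lies between the finger pads; the fingertips stand 19 mm ahead of it and the grasp point (between the pads) is the TCP; z points along the fingers, y is the line along which they close (so a half turn about z gives the same grasp; the last joint's range is limited). The gripper opens to 85 mm and grips with 20 to 120 N. Pads are 22 mm wide; open, the fingers measure 114 mm over their backs; the gripper's body (76 mm by 85 mm) begins 54 mm behind the grasp point. The pads swing forward as they close: fully open they stand 13 mm farther back than shut.
Start: joints at [1.189, 0.286, 1.577, -0, 1.279, -0.15], TCP at [0.155, 0.657, 0.25] pointing down, gripper open.
Joint ranges: [-2.77, 2.77], [-0.9, 2.22], [0.21, 2.48], [-1.53, 4.67], [0.24, 2.81], [-2.84, 2.84]. Speed limits (rad/s): [2.79, 2.79, 3.14, 3.14, 3.14, 3.14].

## Interface

Orientations are given as a unit quaternion [x, y, z, w].
In Python, from plant import get_state, cams, ctrl gives the robot as it stands. The module is installed in compiled form; this text tells all that it offers.
- The arm moves only by the tool jog_arm, never from a script. Its argument "deltas" is text: rows parted by semicolons, each of 6 numbers parted by spaces: the shift along the world's x, y, z normalised to -1 to 1, where 1 is 0.02 m, then the turn, a rotation vector about the world's x, y, z normalised to -1 to 1, where 1 is 0.1 rad. In form: x y z ax ay az; .... A call has 1 to 20 rows; each row shifts and turns the commanded pose from where the row before left it; what a row does not reach is not made up. A row lasts 1/8 s, in which the tool goes at most 62.5 mm and 10.7 degrees, less where a joint would pass 70% of its speed; a pose out of reach is approached as far as the arm can. A call with a number of a shift or a turn outside -1 to 1 is refused whole. A call with a gripper value outside its range is refused whole. "gripper" is the opening, from 0 (shut) to 1 (fully open), set as the call begins (left out, the last holds). The fingers move at their own pace and stop on an object; "squeeze" is the grip in N (left out, the last holds). Time passes only in rows, so rows that do not move let the fingers close. It gives the time, the measured TCP pose, the force, the opening and the grip force at its end, in the units of the state.
- get_state(): the state, without advancing time (a new reading comes with each control period).
- cams.read_camera(name): name is "scene" or "side" or "wrist"; returns a dict with "color" (384x512x3 uint8, blue, green, red), "vfov" (degrees; the focal length in pixels is half the picture's height over the tangent of half this angle, whatever the lens; pixels are square), "cx", "cy" (the principal point, pixels), "rvec" (rotation vector, rad) and "tvec" (3), from world to camera coordinates, as OpenCV has them. Camera axes: x right, y down, z forward; pixel columns grow to the right and rows downward; lengths in m; the calibration is good to about 2 mm. A picture is of the moment at which its call begins. There is no depth.
- ctrl.sign_off(): hands the job in; it is judged then, once.
The state is a dict: "time": time; "qpos": joint angles; "dq": joint speeds; "joint_efforts": joint torques, N m; "eef_pos": TCP position; "tcp_rot": TCP orientation; "contact_force": force on the tool from outside, world axes, zero at the start; "wrist_torque": the same for the moment, N m; "opening": opening from 0.0 (shut) to 1.0 (fully open); "finger_force": force on a finger pad.
Only numpy, scipy, OpenCV 4.12 (cv2) and the standard library are available. Lean on these libraries where they do the work, as an engineer would, in place of code of your own. Each camera call takes 0.05 s, during which the arm holds its last target. There are 200 camera calls.

## Task

Set the wire cutter's length stop for the next job: lift the crank from its wooden rest, push it fully home on the square shaft end of the sloping green gear head, and wind it until the stop's black pointer stands level with the red clip on the rule, never letting the crank come off the shaft part-way. Then draw the crank off and lay it back in its rest as it was, hub and arm flat down and the arm between the two lips, let go of it and leave everything else on the bench where it is.

Things in the scene. Friction and masses are not known exactly. Their poses are not given: they have to be found in the camera images.
- machine: length stop of a bench wire cutter, bolted down. Origin under its green gear head at bench level, x along the bed away from the gear head to the cream cutter head (345 mm off), z up. Base plate 430 x 110 x 12 mm; gear head 95 (x) x 84 (y) x 130 mm high, top face sloping down at 35 degrees towards -x; behind it a carriage with yellow stop plate, top 116 mm high; white rule on the -y side.
- shaft_seat (a point): centre of the 24 mm shoulder on which the crank's hub bears when fully home, on the sloping face. Fixed frame, does not turn: z points out along the shaft, 35 degrees from vertical, leaning to machine -x; x up the slope. From here the oiled brass square, 14 x 14 mm, runs 20 mm out, then a 5 mm tapered nose (to 9 x 9). At what angle about z the square stands is not told: find it.
- crank: loose steel crank, about 0.28 kg. Origin: centre of the socket's mouth in the hub's underside; z from there through the hub towards the knob side, x along the arm to the knob. Hub 30 x 30 x 30 mm; square socket 16 x 16, 27 mm deep, sides along x and y (about 8 degrees of play on the shaft). Arm 22 mm wide, z = 30 to 38 mm. Knob axis parallel to z, 55 mm from the socket's.
- knob (a point): middle of the crank's black revolving hand grip, a plain cylinder 24 mm across, 60 mm long (crank x = 55 mm, z = 41.5 to 101.5 mm; this point 74 mm). It revolves without end about its own axis on the crank, with 0.08 N m of friction, so that the arm does not swing by itself when held by the grip.
- rest: the crank's plywood rest, fixed. Origin at bench level under the hub's place, x towards the knob's. The crank lies with its axes along the rest's, its origin 8 mm above: hub on the 8 mm board between two strips 52 mm apart (18 mm high), arm on a block 38 mm high at x = 40 to 76 mm, between two lips 34 mm apart, tops 47 mm high.
- pointer (a point): tip of the black pointer on the stop's carriage, over the rule's edge (machine x = 145 mm at mid-travel).
- red_clip: red index clip on the rule, fixed, 10 mm wide along the rule, 10 mm high; origin at its middle on the rule, x as the machine's x. The pointer is level with it when both have the same machine x. At the start 22 to 33 mm to one side or other of the pointer.
- blue_clip: blue index clip of another job, same shape, on the other side of the pointer; not to be used.
- terminal_bin: blue bin of brass terminals, 120 x 85 x 50 mm, bolted down; origin under its centre.
- spool_red: empty red spool standing on its flange, 90 mm across, 50 mm high; origin under its centre. Leave alone.
- spool_white: empty white spool, the same. Leave alone.
- screwdriver: yellow screwdriver, 170 mm long, lying; origin under its middle, x along it. Leave alone.
- housing_a: blue connector housing, 34 x 22 x 21 mm. Leave alone.
- housing_b: blue connector housing, 34 x 22 x 21 mm. Leave alone.
- side_cutters: side cutters with red handles, 110 mm long, 10 mm high, lying. Leave alone.
- caliper: caliper, 150 mm long, 14 mm high, lying. Leave alone.
- carriage (a joint): travel of the stop along the bed from its middle (m, range 0.045 either way, plus = machine +x, away from the gear head). Driven only by the square shaft: 10 mm a turn; clockwise, looking down on the shaft end from outside, sends it to plus. The shaft turns against about 0.16 N m of friction and stays where it is left.

How it is judged:
By the outcome, as a careful person would: the job done as asked, in the order asked, and still so for the second after the job is handed in, with the robot touching nothing.
It also fails if it takes over 72 s, if anything falls off the work surface, if the arm or the gripper's body presses on something with over 40 N, if the wrist force passes 120 N, or if a joint passes its speed limit or range.

## Working session

There is one attempt and no reset: what is moved stays moved. The work goes in short steps, Python scripts to look and compute and a tool call to move; the robot and the scene stay as the last step left them, time stands still between calls to the robot, and variables do not carry over. Pictures are saved under pics/ and viewed, at most 10 in all, crops included, and the job is handed in when it is done.

Besides the shell and the picture viewer there is one more tool, called after ">>>" as a command line: name --argument value ..., lists and objects as JSON in quotes. jog_arm: Moves the arm, as the interface text tells. Its arguments: {"type":"object","properties":{"deltas":{"type":"string"},"gripper":{"type":"number"},"squeeze":{"type":"number"}},"required":["deltas"]}

```bash
mkdir -p pics
cat > h.py <<'E'
import numpy as np, cv2
from scipy.spatial.transform import Rotation as R
from plant import get_state, cams, ctrl
def cam(n):
    c=cams.read_camera(n); h,w=c['color'].shape[:2]
    f=h/2/np.tan(np.radians(c['vfov'])/2)
    c['K']=np.array([[f,0,c['cx']],[0,f,c['cy']],[0,0,1]]); c['Rm']=cv2.Rodrigues(np.array(c['rvec'],float))[0]
    c['t']=np.array(c['tvec'],float).ravel(); c['o']=-c['Rm'].T@c['t']; return c
def ray(c,u,v):
    d=c['Rm'].T@np.linalg.inv(c['K'])@np.array([u,v,1.]); return c['o'],d/np.linalg.norm(d)
def onz(c,u,v,z):
    o,d=ray(c,u,v); return o+d*(z-o[2])/d[2]
def proj(c,p):
    q=c['K']@(c['Rm']@np.array(p,float)+c['t']); return q[:2]/q[2]
def tri(*rs):
    A=np.zeros((3,3));b=np.zeros(3)
    for o,d in rs: P=np.eye(3)-np.outer(d,d);A+=P;b+=P@o
    x=np.linalg.solve(A,b); return x,[np.linalg.norm(np.cross(x-o,d)) for o,d in rs]
E
python3 - <<'E'
from h import *
for n in ("scene","side","wrist"):
    c=cam(n); cv2.imwrite(f"pics/{n}0.png",c['color']); print(n,c['o'],c['K'][0,0],c['cx'],c['cy'],c['Rm'][2])
a=[cv2.imread(f"pics/{n}0.png") for n in ("scene","side")]
for n,i in zip("ab",a): cv2.imwrite(f"pics/{n}.png",cv2.resize(i,(800,600),interpolation=cv2.INTER_CUBIC))
print(get_state())
E
```

```text
scene [ 1.10305155 -0.60611919  0.8940509 ] 361.04593046729315 252.85658942468746 191.25740769997032 [-0.47050085  0.5661728  -0.67681409]
side [ 0.01521672 -0.72647713  0.91996547] 470.1772262977254 255.65767725603237 185.43567441979752 [ 0.43622042  0.61135116 -0.6602738 ]
wrist [0.07767716 0.67535572 0.37173103] 307.2826116698699 252.5899030054223 190.48564594156696 [ 0.30435006 -0.07279624 -0.94977458]
{'time': 0.15, 'qpos': array([ 1.18898568e+00,  2.87034340e-01,  1.57783528e+00, -2.53330089e-05,
        1.27862103e+00, -1.50030044e-01]), 'dq': array([-9.41335361e-04, -2.71417692e-03, -5.01255385e-03,  6.78243466e-04,
       -2.50996175e-05,  7.47663109e-05]), 'joint_efforts': array([ 9.49749192e-04, -4.06602967e+01, -2.93140858e+01, -1.17367613e-04,
        3.99089564e-03, -1.93490672e-05]), 'eef_pos': array([0.15487079, 0.6565011 , 0.24921973]), 'tcp_rot': array([ 1.15627374e-01,  9.93292208e-01, -9.18828241e-04, -2.37694124e-04]), 'contact_force': array([-0.2713808 , -0.52736573,  0.10662823]), 'wrist_torque': array([-0.06205683, -0.03756389,  0.00381478]), 'finger_force': 0.0, 'opening': 0.9977011345694716}
```

View pics/a.png

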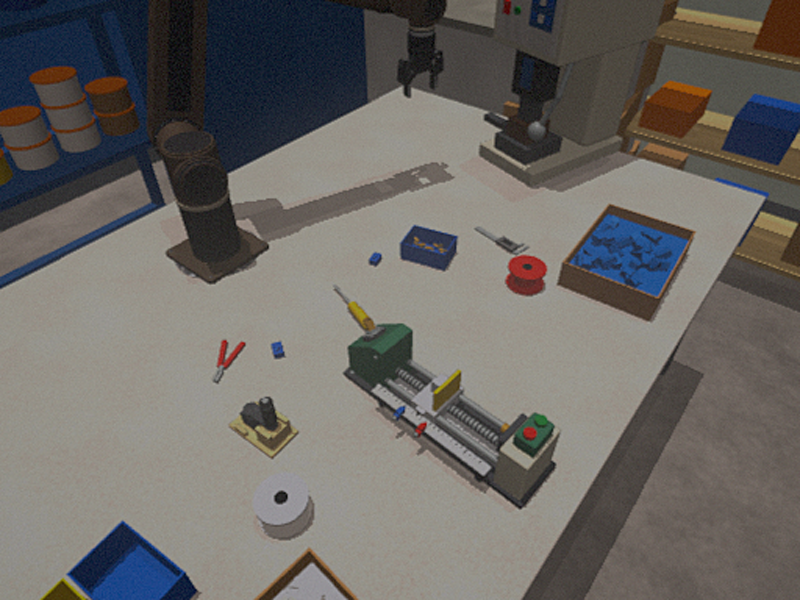

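View pics/b.png

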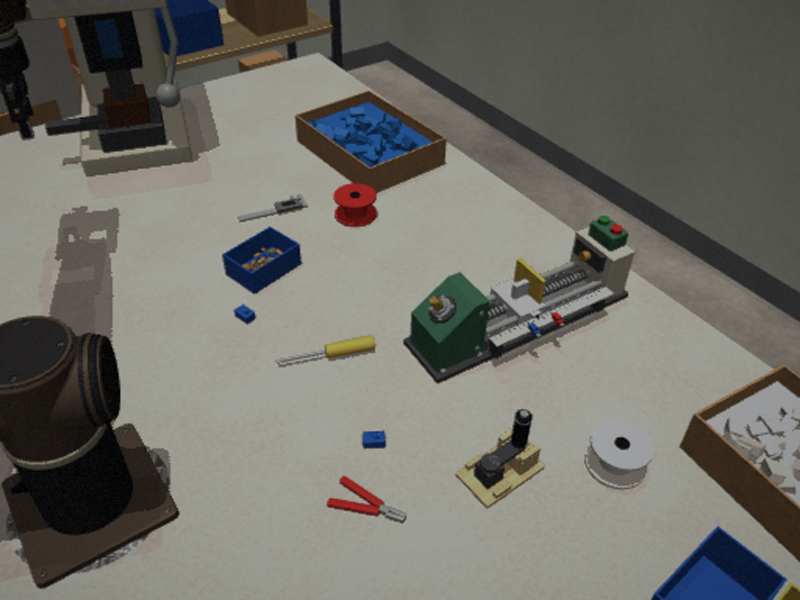

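The scene view (800×600) shows the machine at about (345–555, 325–505), with the crank in its rest at (265,425) and the pointer between the blue (399,411) and red (421,428) clips. The side view shows the brass shaft end at (438,300), the crank knob top at (523,413) and the hub at (488,465).

Run:
```python
from h import *
S,D=cam("scene"),cam("side"); k=.64
r=lambda c,u,v: ray(c,u*k,v*k)
print("knobtop",tri(r(S,266,400),r(D,523,413)))
print("red",tri(r(S,421,428),r(D,558,319)),"blue",tri(r(S,399,411),r(D,534,328)))
for n,c,l in(("S",S,[(230,425),(275,455),(298,432)]),("D",D,[(457,475),(487,503),(544,463)])):
  for p in l: print("rest",n,onz(c,p[0]*k,p[1]*k,0).round(4))
for n,c,l in(("S",S,[(345,374),(521,505),(553,467)]),("D",D,[(405,342),(438,378),(628,293)])):
  for p in l: print("plate",n,onz(c,p[0]*k,p[1]*k,0.006).round(4))
print("brass", onz(D,438*k,300*k,.13))
def col(c,n):
  im=c['color'].astype(int);b,g,r_=im[...,0],im[...,1],im[...,2]
  for nm,m in(("red",(r_>100)&(r_>2.2*g)&(r_>2.2*b)),("blue",(b>90)&(b>2*r_)&(b>1.5*g)),("yel",(r_>110)&(g>80)&(b<60))):
    N,_,s,ce=cv2.connectedComponentsWithStats(m.astype(np.uint8))
    print(n,nm,[(s[i][4],(ce[i]/k).round(1).tolist()) for i in range(1,N) if 5<s[i][4]<400])
col(S,"S");col(D,"D")
# crops
a=S['color'][195:330,210:365];b=D['color'][130:250,255:410]
cv2.imwrite("pics/c.png",np.vstack([cv2.resize(a,(520,300*450//300*1)),])[:450])
x=cv2.resize(D['color'][135:330,250:410],None,fx=3,fy=3,interpolation=cv2.INTER_CUBIC);y=cv2.resize(S['color'][195:330,205:365],None,fx=2,fy=2,interpolation=cv2.INTER_CUBIC)
o=np.zeros((590,800,3),np.uint8);o[:x.shape[0],:480]=x;o[:270,480:800]=y;cv2.imwrite("pics/c.png",o)
```

```text
knobtop (array([ 0.54546726, -0.2883361 ,  0.10939832]), [np.float64(0.00023593198344650583), np.float64(0.0002359319834466903)])
red (array([ 0.76810714, -0.13885913,  0.05676066]), [np.float64(0.0012716236733192696), np.float64(0.0012716236733193319)]) blue (array([ 0.71625802, -0.13521048,  0.05950267]), [np.float64(0.0003756764441973445), np.float64(0.0003756764441973134)])
rest S [ 0.4588 -0.3256  0.    ]
rest S [ 0.574  -0.3159  0.    ]
rest S [ 0.5709 -0.2559  0.    ]
rest D [ 0.4575 -0.2621  0.    ]
rest D [ 0.4638 -0.3233  0.    ]
rest D [ 0.5787 -0.3188  0.    ]
plate S [ 0.5482 -0.1018  0.006 ]
plate S [ 0.9683 -0.126   0.006 ]
plate S [ 0.9766 -0.0293  0.006 ]
plate D [0.5484 0.0011 0.006 ]
plate D [ 0.5457 -0.098   0.006 ]
plate D [ 0.9723 -0.128   0.006 ]
brass [ 0.57430488 -0.04994382  0.13      ]
S red [(np.int32(6), [116.4, 78.4]), (np.int32(340), [525.8, 271.1]), (np.int32(96), [228.2, 352.6]), (np.int32(24), [420.4, 427.1]), (np.int32(45), [529.3, 432.2])]
S blue [(np.int32(178), [774.7, 102.5]), (np.int32(6), [51.6, 131.5]), (np.int32(7), [4.0, 148.9]), (np.int32(
[... 465 characters left out ...]
 552.0]), (np.int32(29), [328.1, 570.0]), (np.int32(6), [278.9, 577.3]), (np.int32(51), [64.4, 588.9]), (np.int32(9), [263.7, 592.0]), (np.int32(9), [349.8, 593.4])]
D red [(np.int32(307), [354.6, 194.8]), (np.int32(24), [341.0, 217.6]), (np.int32(23), [616.2, 227.3]), (np.int32(21), [557.3, 316.7]), (np.int32(287), [356.6, 498.4])]
D blue [(np.int32(31), [286.4, 241.5]), (np.int32(27), [237.6, 263.1]), (np.int32(28), [270.2, 254.7]), (np.int32(8), [251.6, 259.6]), (np.int32(56), [243.6, 310.9]), (np.int32(22), [533.5, 327.4]), (np.int32(99), [372.6, 436.4])]
D yel [(np.int32(16), [530.5, 270.7]), (np.int32(14), [433.3, 299.3]), (np.int32(79), [350.7, 348.0]), (np.int32(14), [786.3, 590.5])]
```

View pics/c.png

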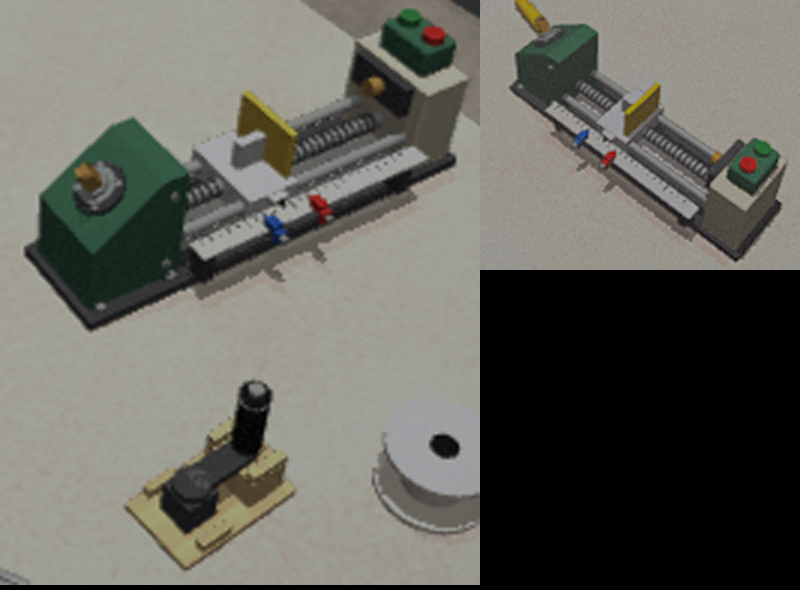

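The close crop shows the brass square at crop (88,178), the pointer tip at (283,203) between blue and red, and the crank lying in its rest with the knob on the machine side. Next I'll move the wrist camera over the shaft end.

```bash
cat >> h.py <<'E'
def tgt(yaw_m,th=0,tilt=35):
    "tool x=machine y turned by th about shaft z; tool z=-s"
    s=R.from_euler('z',yaw_m).apply([-np.sin(np.radians(tilt)),0,np.cos(np.radians(tilt))])
    x=R.from_euler('z',yaw_m).apply([0,1,0]); x=R.from_rotvec(th*s).apply(x)
    return R.from_matrix(np.c_[x,np.cross(-s,x),-s])
def go(p,Rt,st=None):
    st=st or get_state(); d=(np.array(p)-st['eef_pos'])/.02; r=(Rt*R.from_quat(st['tcp_rot']).inv()).as_rotvec()/.1
    print("t",round(st['time'],2),"shift units",d.round(2),"turn units",r.round(2),"rows>=",max(np.abs(d).max(),np.abs(r).max()).round(1))
E
python3 -c "
from h import *
go([.535,-.10,.18],tgt(-.068)); print(R.from_quat(get_state()['tcp_rot']).as_matrix().round(2))
c=cam('wrist');Rt=R.from_quat(get_state()['tcp_rot']);print(Rt.inv().apply(c['o']-get_state()['eef_pos']),(c['Rm']@Rt.as_matrix()).round(3))"
```

```text
t 0.25 shift units [ 19.   -37.83  -3.48] turn units [  3.94  -5.34 -13.6 ] rows>= 37.8
[[-0.97  0.23 -0.  ]
 [ 0.23  0.97 -0.  ]
 [ 0.   -0.   -1.  ]]
[ 0.07947414  0.00039609 -0.12248101] [[ 0.     1.    -0.001]
 [-0.95  -0.    -0.313]
 [-0.313  0.001  0.95 ]]
```

>>> jog_arm --deltas ".5 -.995 0 .104 -.14 -.358;.5 -.995 0 .104 -.14 -.358;.5 -.995 0 .104 -.14 -.358;.5 -.995 0 .104 -.14 -.358;.5 -.995 0 .104 -.14 -.358;.5 -.995 0 .104 -.14 -.358;.5 -.995 0 .104 -.14 -.358;.5 -.995 0 .104 -.14 -.358;.5 -.995 0 .104 -.14 -.358;.5 -.995 0 .104 -.14 -.358;.5 -.995 0 .104 -.14 -.358;.5 -.995 0 .104 -.14 -.358;.5 -.995 0 .104 -.14 -.358;.5 -.995 0 .104 -.14 -.358;.5 -.995 0 .104 -.14 -.358;.5 -.995 0 .104 -.14 -.358;.5 -.995 0 .104 -.14 -.358;.5 -.995 0 .104 -.14 -.358;.5 -.995 0 .104 -.14 -.358"

```text
time: 2.68
eef_pos: [0.3452, 0.2782, 0.2505]
tcp_rot: [0.438, 0.884, 0.111, 0.118]
contact_force: [-0.1, 0.4, -0.6]
opening: 1.0
finger_force: 0.0
```

>>> jog_arm --deltas ".5 -.995 -.2 .104 -.14 -.358;.5 -.995 -.2 .104 -.14 -.358;.5 -.995 -.2 .104 -.14 -.358;.5 -.995 -.2 .104 -.14 -.358;.5 -.995 -.2 .104 -.14 -.358;.5 -.995 -.2 .104 -.14 -.358;.5 -.995 -.2 .104 -.14 -.358;.5 -.995 -.2 .104 -.14 -.358;.5 -.995 -.2 .104 -.14 -.358;.5 -.995 -.2 .104 -.14 -.358;.5 -.995 -.2 .104 -.14 -.358;.5 -.995 -.2 .104 -.14 -.358;.5 -.995 -.2 .104 -.14 -.358;.5 -.995 -.2 .104 -.14 -.358;.5 -.995 -.2 .104 -.14 -.358;.5 -.995 -.2 .104 -.14 -.358;.5 -.995 -.2 .104 -.14 -.358;.5 -.995 -.1 .104 -.14 -.358;.5 -.995 0 .104 -.14 -.358;0 0 0 0 0 0"

```text
time: 5.18
eef_pos: [0.5355, -0.1004, 0.1806]
tcp_rot: [0.698, 0.65, 0.206, 0.219]
contact_force: [0.1, -0.1, -0.4]
opening: 1.002
finger_force: 0.0
```

Run:
```python
from h import *
c=cam("wrist");st=get_state();print(st['qpos'].round(3));go([.535,-.10,.18],tgt(-.068),st)
for n,x in(('w1',c),('s1',cam('side')),('c1',cam('scene'))):cv2.imwrite(f"pics/{n}.png",x['color'])
cv2.imwrite("pics/w1v.png",cv2.resize(c['color'],(800,600),interpolation=cv2.INTER_CUBIC))
```

```text
[-0.469 -0.189  2.288  0.471  0.519 -0.749]
t 5.22 shift units [-0.01 -0.02 -0.02] turn units [-0.02 -0.    0.  ] rows>= 0.0
```

View pics/w1v.png

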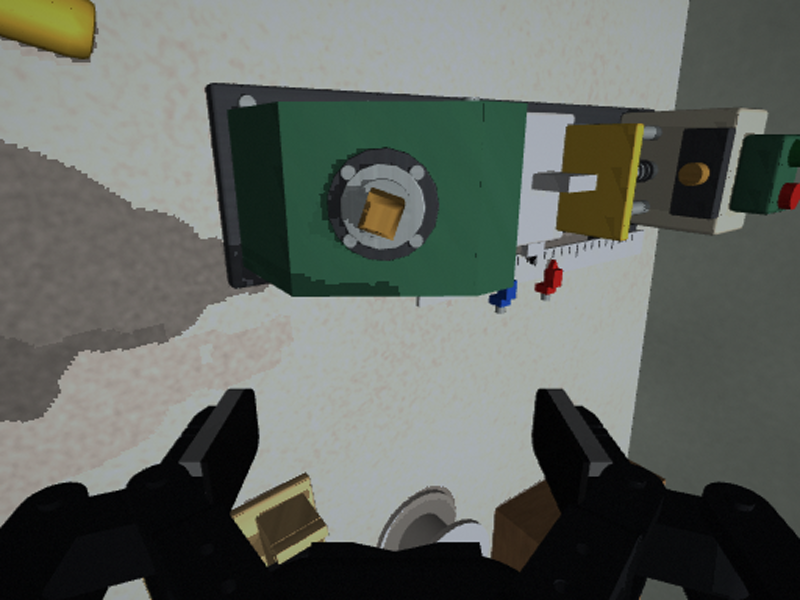

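The wrist view is nearly along the shaft: flange centre at (382,204), brass square at (382,213) turned about 10–15°. The pointer is at (532,260), red at (551,278) and blue at (504,293). I'll go closer.

>>> jog_arm --deltas ".57 -.04 -.82 0 0 0;.57 -.04 -.82 0 0 0;0 0 0 0 0 0;0 0 0 0 0 0"

```text
time: 5.82
eef_pos: [0.5577, -0.1004, 0.148]
tcp_rot: [0.697, 0.651, 0.206, 0.219]
contact_force: [-0.1, 0.5, 0.2]
opening: 1.004
finger_force: 0.0
```

Run:
```python
from h import *
c=cam("wrist");st=get_state();print(st['eef_pos'])
cv2.imwrite("pics/w2.png",c['color']); import pickle
pickle.dump({k:c[k] for k in('K','Rm','t','o')},open('w2.pkl','wb'))
im=c['color'].astype(int);m=((im[...,2]>90)&(im[...,2]>1.6*im[...,0])&(im[...,1]>50)&(im[...,2]>im[...,1]*1.1)).astype(np.uint8)
N,_,s,ce=cv2.connectedComponentsWithStats(m);print([(s[i].tolist(),ce[i].round(1)) for i in range(1,N) if s[i][4]>60])
i=[i for i in range(1,N) if s[i][4]>150 and s[i][0]<330 and s[i][1]>20][0];x,y=ce[i].astype(int)
# map of rotation: image angle of machine up-slope & y at the point
a=c['color'][y-50:y+50,x-55:x+55]
cv2.imwrite("pics/w2c.png",cv2.resize(a,None,fx=6,fy=6,interpolation=cv2.INTER_CUBIC)[:600,:660]);print(x-55,y-50)
```

```text
[ 0.55788228 -0.10059095  0.1483536 ]
[([0, 0, 19, 25, 277], array([ 9.6, 15.5])), ([417, 102, 11, 63, 90], array([421.9, 133.2])), ([226, 135, 33, 39, 754], array([243. , 154.7])), ([161, 333, 31, 17, 66], array([175.5, 341. ]))]
187 104
```

View pics/w2c.png

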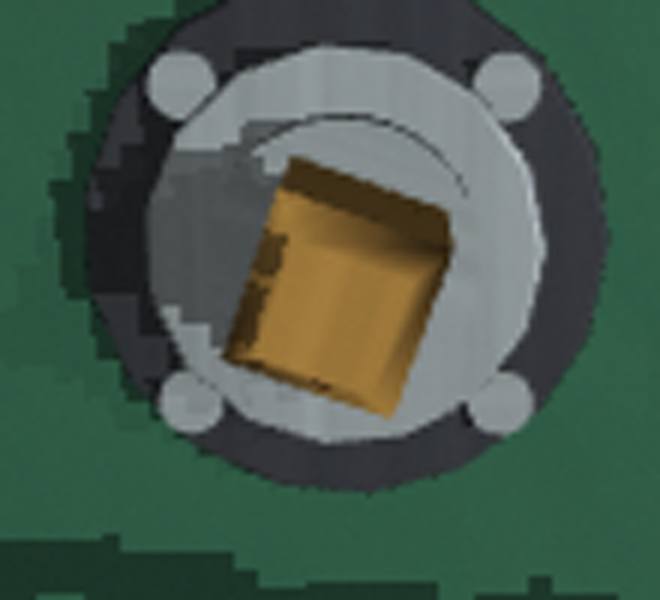

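Close view: the square's z=20 edge has corners near crop (270,190), (452,248), (390,415) and (225,357), so it stands about −19° from up-slope. The flange bolts line up with the image axes.

Run:
```python
from h import *
import pickle
c=pickle.load(open('w2.pkl','rb')); st=get_state()
Rt=R.from_quat(st['tcp_rot']).as_matrix(); T=tgt(-.068).as_matrix(); s=-T[:,2]; ex=T[:,1]; ey=T[:,0]
pt=lambda p:(p[0]/6+187-.4,p[1]/6+104-.4)
def onplane(u,p0):
    o,d=ray(c,*u); return o+d*(np.dot(p0-o,s)/np.dot(d,s))
C=[pt(p) for p in[(270,190),(452,248),(390,415),(225,357)]]
from scipy.optimize import brentq
o=c['o']
def size(h): 
    q=[onplane(u,o-s*h) for u in C]; return np.sqrt(abs(np.dot(np.cross(q[2]-q[0],q[3]-q[1]),s))/2)
h=brentq(lambda h:size(h)-.014,.05,.4); q=np.array([onplane(u,o-s*h) for u in C]);n20=q.mean(0)
print("depth",h,"z20 centre",n20,"seat",n20-.02*s)
for i in range(4):
    e=q[(i+1)%4]-q[i]; print("edge",i,np.linalg.norm(e)*1e3,np.degrees(np.arctan2(e@ey,e@ex)))
p0=n20-.02*s
B=[onplane(pt(p),p0) for p in[(182,85),(508,87),(500,402),(190,402)]]
for i in range(4):
    e=B[(i+1)%4]-B[i]; print("bolt",i,np.linalg.norm(e)*1e3,np.degrees(np.arctan2(e@ey,e@ex)))
print("bolt centre",np.mean(B,0), ((np.mean(B,0)-p0)@np.c_[ex,ey])*1e3)
D=cam("side"); 
for z,nm in((0,'seat'),(.02,'z20'),(.025,'tip')): print(nm,(proj(D,p0+z*s)/.64).round(1))
# machine long edges in view 1 (w1): white rule etc. via side: plate z=0 already
# pointer & clips in the side picture
S=cam("scene")
print("ptr side ray on y-plane; red",tri(ray(S,420.4*.64,427.1*.64),ray(D,557.3*.64,316.7*.64)),"blue",tri(ray(S,398.8*.64,410.9*.64),ray(D,533.5*.64,327.4*.64)))
```

```text
depth 0.14143232129490702 z20 centre [ 0.56849978 -0.0489616   0.12985924] seat [ 0.57994479 -0.04974106  0.1134762 ]
edge 0 14.604227669827141 -17.730392865737215
edge 1 14.106935800447046 -109.87452330369109
edge 2 13.759019719676154 159.99537789524206
edge 3 13.555043915673794 73.65725082769906
bolt 0 27.876006552814363 -0.3905547055422787
bolt 1 27.754434726166956 -90.45470208887001
bolt 2 27.96041489845909 179.94850754253804
bolt 3 27.92011598879978 89.37346548811706
bolt centre [ 0.58027422 -0.04882377  0.11366269] [0.32513776 0.9375504 ]
seat [440.2 306.2]
z20 [434.7 301.1]
tip [433.3 299.8]
ptr side ray on y-plane; red (array([ 0.76725523, -0.13843292,  0.06056695]), [np.float64(0.0002404431466065014), np.float64(0.00024044314660650007)]) blue (array([ 0.71588172, -0.1348248 ,  0.06004451]), [np.float64(0.00027608105049550065), np.float64(0.0002760810504955409)])
```

```bash
python3 -c "
from h import *
go([.545,-.288,.20],tgt(.06,tilt=0))"
```

```text
t 5.97 shift units [-0.65 -9.36  2.57] turn units [0.01 6.13 1.24] rows>= 9.4
```

>>> jog_arm --deltas "-.065 -.936 .5 0 .613 .124;-.065 -.936 .5 0 .613 .124;-.065 -.936 .5 0 .613 .124;-.065 -.936 .5 0 .613 .124;-.065 -.936 .5 0 .613 .124;-.065 -.936 .07 0 .613 .124;-.065 -.936 0 0 .613 .124;-.065 -.936 0 0 .613 .124;-.065 -.936 0 0 .613 .124;-.065 -.936 0 0 .613 .124;0 0 0 0 0 0;0 0 0 0 0 0"

```text
time: 7.48
eef_pos: [0.5446, -0.2875, 0.199]
tcp_rot: [0.686, 0.728, -0.0, -0.0]
contact_force: [0.7, 0.6, 0.8]
opening: 1.001
finger_force: 0.0
```

Run:
```python
from h import *
import pickle
c=cam("wrist");st=get_state();print(st['eef_pos'],st['qpos'].round(2))
cv2.imwrite("pics/w3.png",c['color']);pickle.dump({k:c[k] for k in('K','Rm','t','o')},open('w3.pkl','wb'))
u=proj(c,[.545,-.288,.109]).astype(int);v=proj(c,[.4906,-.2916,.04]).astype(int);print(u,v)
x0=min(max(v[0]-75,0),512-200);y0=min(max(v[1]-75,0),384-150);print(x0,y0)
cv2.imwrite("pics/w3c.png",cv2.resize(c['color'][y0:y0+150,x0:x0+200],None,fx=4,fy=4,interpolation=cv2.INTER_CUBIC))
```

```text
[ 0.54455762 -0.28729051  0.19894923] [-0.65  0.2   1.77 -0.    1.17 -0.71]
[251 204] [194 179]
119 104
```

View pics/w3c.png

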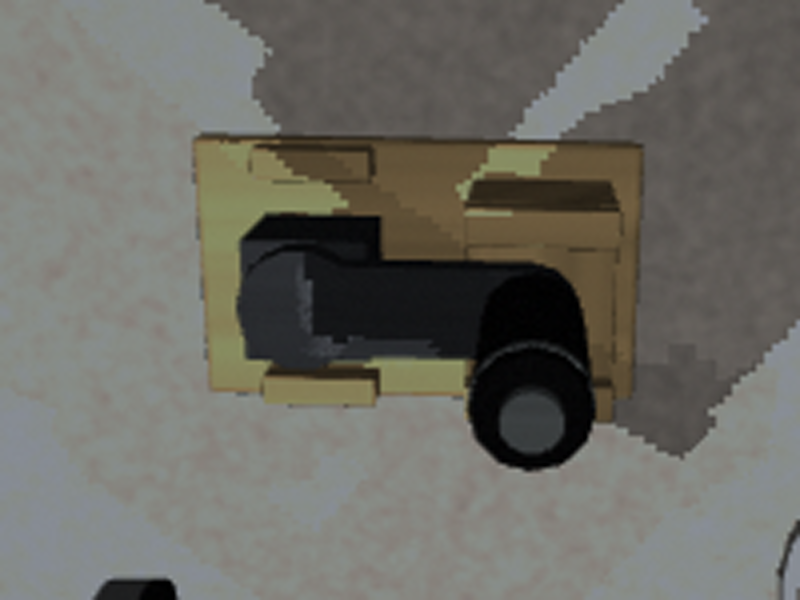

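Crank view: knob top centre at crop (532,407), hub cap at about (300,304), board top edge (195,135)–(640,145). The rest is turned about 1.2° from the tool.

Run:
```python
from h import *
import pickle
c=pickle.load(open('w3.pkl','rb')); p=lambda x,y,z: onz(c,x/4+119-.4,y/4+104-.4,z)
k=p(532,407,.1095);h=p(300,304,.046);print("knob",k,"hub",h,np.linalg.norm((k-h)[:2]),np.arctan2(*(k-h)[1::-1]))
A,B,C,D=[p(*q,.008) for q in[(195,135),(641,145),(633,398),(210,392)]]
print(A,B,C,D); yaws=[np.arctan2(*(b-a)[1::-1]) for a,b in((A,B),(D,C))];print(yaws,(A+B+C+D)/4,np.linalg.norm(B-A),np.linalg.norm(D-A))
a1,a2=p(350,262,.046),p(530,264,.046);print("arm edge yaw",np.arctan2(*(a2-a1)[1::-1]))
m=(A+D)/2; go([k[0],k[1],.082],tgt(.04,tilt=0))
```

```text
knob [ 0.54496518 -0.28815459  0.1095    ] hub [ 0.49059815 -0.2900387   0.046     ] 0.05439966998171469 0.03464149714474891
[ 0.45700948 -0.25831036  0.008     ] [ 0.57038611 -0.25406549  0.008     ] [ 0.57414558 -0.32273821  0.008     ] [ 0.4592125 -0.3278958  0.008    ]
[np.float64(0.037422936890725275), np.float64(0.04484466005102909)] [ 0.51518841 -0.29075246  0.008     ] 0.1134560682022389 0.0696203039017143
arm edge yaw 0.04843708368089309
t 7.53 shift units [ 0.02 -0.04 -5.85] turn units [ 0.   -0.01 -0.2 ] rows>= 5.8
```

>>> jog_arm --deltas "0 0 -.98 0 0 -.03;0 0 -.98 0 0 -.03;0 0 -.98 0 0 -.03;0 0 -.98 0 0 -.03;0 0 -.98 0 0 -.04;0.02 -.04 -.95 0 0 -.04;0 0 0 0 0 0"

```text
time: 8.4
eef_pos: [0.5441, -0.2881, 0.0794]
tcp_rot: [0.693, 0.721, -0.001, -0.003]
contact_force: [0.1, 0.5, -0.2]
opening: 0.998
finger_force: 0.0
```

>>> jog_arm --deltas "0 0 0 0 0 0;0 0 0 0 0 0;0 0 0 0 0 0;0 0 0 0 0 0;0 0 0 0 0 0;0 0 0 0 0 0" --gripper 0 --squeeze 80

```text
time: 9.15
eef_pos: [0.5454, -0.2892, 0.0829]
tcp_rot: [0.693, 0.721, -0.001, -0.0]
contact_force: [-2.2, 1.0, 5.4]
opening: 0.26
finger_force: 78.1
```

```bash
cat >> h.py <<'E'
SEAT=np.array([.580,-.0495,.1135]);YM=-.071;SQ=np.radians(-18.5)
def tcp_for(th,out,armlen=.055,hz=.0745):
    T=tgt(YM,th); M=T.as_matrix(); return SEAT+armlen*M[:,1]-(hz+out)*M[:,2],T
E
python3 -c "
from h import *
p,T=tcp_for(SQ,.045);print(p,-T.as_matrix()[:,2],T.as_matrix()[:,1]);go(p,T)"
```

```text
[ 0.5530098  -0.0650763   0.24130515] [-0.57213134  0.04068972  0.81915204] [ 0.7523544  -0.37161321  0.5439361 ]
t 9.15 shift units [ 0.38 11.2   7.92] turn units [ 0.9  -6.11 -4.2 ] rows>= 11.2
```

>>> jog_arm --deltas "0 0 .5 0 0 0;0 0 1 0 0 0;0 0 1 0 0 0;0 0 1 0 0 0;0 0 1 0 0 0;0 0 .7 0 0 0;.02 .5 .3 .04 -.3 -.2;.03 .9 .4 .075 -.5 -.35;.03 .9 .4 .075 -.5 -.35;.03 .9 .4 .075 -.5 -.35;.03 .9 .4 .075 -.5 -.35;.03 .9 .4 .075 -.5 -.35;.03 .9 .3 .075 -.5 -.35;.03 .9 0 .075 -.5 -.35;.03 .9 0 .075 -.5 -.35;.03 .9 0 .075 -.5 -.35;.03 .9 0 .075 -.5 -.35;.03 .9 0 .075 -.5 -.35;.03 .8 0 .075 -.31 -.15;0 0 0 0 0 0"

```text
time: 11.65
eef_pos: [0.5513, -0.0632, 0.2362]
tcp_rot: [0.794, 0.53, 0.239, 0.18]
contact_force: [-0.0, -0.2, -1.7]
opening: 0.263
finger_force: 78.5
```

Run:
```python
from h import *
p,T=tcp_for(SQ,.045);st=get_state();go(p,T,st);print(st['contact_force'],st['qpos'].round(2))
W=cam("wrist")['color'];D=cam("side")['color']
o=np.zeros((600,800,3),np.uint8);o[:300,:400]=cv2.resize(W,(400,300),interpolation=cv2.INTER_AREA)
o[:300,400:]=cv2.resize(cam("scene")['color'][120:330,190:470],(400,300),interpolation=cv2.INTER_CUBIC)
o[300:,:400]=cv2.resize(D[60:270,200:480],(400,300),interpolation=cv2.INTER_CUBIC)
o[300:,400:]=cv2.resize(D[100:220,240:400],(400,300),interpolation=cv2.INTER_CUBIC)
cv2.imwrite("pics/d.png",o)
```

```text
t 11.65 shift units [ 0.08 -0.1   0.25] turn units [-0.07 -0.03 -0.03] rows>= 0.3
[-0.01067609 -0.20764263 -1.69966991] [-0.37 -0.24  2.22  0.32  0.6  -0.19]
```

View pics/d.png

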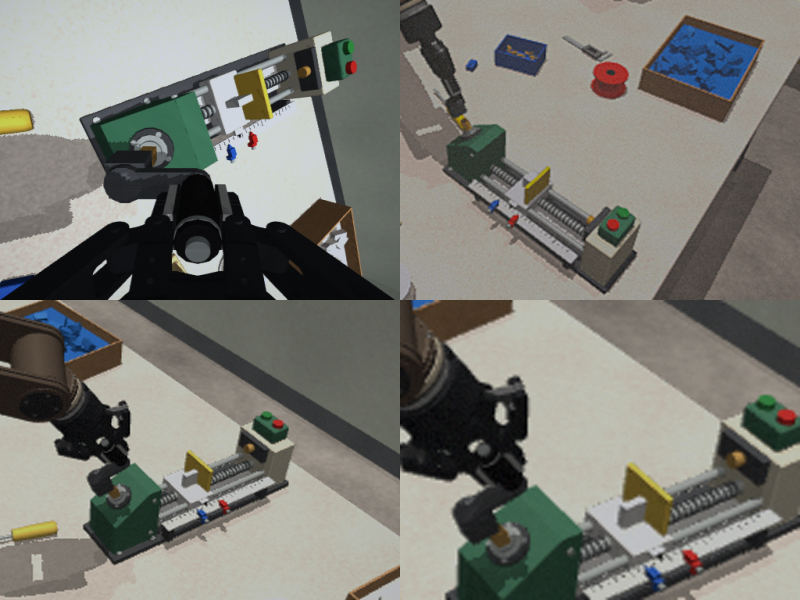

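Wrist panel (top left): the hub at (125,185) hangs just above the brass end at (150,150), arm along the tool's closing line. The two other views agree, so I'll push in.

>>> jog_arm --deltas ".08 -.1 .25 -.07 -.03 -.03;.286 -.02 -.41 0 0 0;.286 -.02 -.41 0 0 0;.2 -.014 -.28 0 0 0;0 0 0 0 0 0;0 0 0 0 0 0"

```text
time: 12.55
eef_pos: [0.5693, -0.0675, 0.2198]
tcp_rot: [0.794, 0.529, 0.238, 0.185]
contact_force: [-1.2, 1.8, -4.5]
opening: 0.263
finger_force: 78.8
```

```bash
cat > chk.py <<'E'
from h import *
import sys
st=get_state();th=eval(sys.argv[1]);T=tgt(YM,th);M=T.as_matrix();d=st['eef_pos']-SEAT-.055*M[:,1]
f=st['contact_force'];t=st['wrist_torque']
print("t",round(st['time'],2),"mm err arm/side/out",(d@M[:,[1,0]]*1e3).round(1),round(-(d@M[:,2])*1e3-74.5,1),"F arm/side/s",(f@M[:,1]).round(1),(f@M[:,0]).round(1),(-f@M[:,2]).round(1),"T",(t@M[:,1]).round(2),(t@M[:,0]).round(2),(-t@M[:,2]).round(2))
go(SEAT+.055*M[:,1]-.0745*M[:,2],T,st)
E
python3 chk.py SQ
```

```text
t 12.55 mm err arm/side/out [ 1.4 -0.8] 17.9 F arm/side/s -4.0 0.5 -2.9 T 0.09 0.89 -0.05
t 12.55 shift units [ 0.47  0.03 -0.77] turn units [-0.    0.01  0.02] rows>= 0.8
```

>>> jog_arm --deltas ".17 -.01 -.25 0 0 0;.17 -.01 -.25 0 0 0;0 0 0 0 0 0"

```text
time: 12.92
eef_pos: [0.5763, -0.068, 0.2096]
tcp_rot: [0.794, 0.528, 0.238, 0.185]
contact_force: [-1.0, 2.5, -5.6]
opening: 0.262
finger_force: 78.8
```

```bash
python3 chk.py SQ
```

```text
t 12.93 mm err arm/side/out [ 1.4 -0.9] 5.6 F arm/side/s -4.7 1.0 -3.9 T 0.17 1.12 -0.12
t 12.93 shift units [ 0.12  0.05 -0.26] turn units [-0.    0.01  0.02] rows>= 0.3
```

>>> jog_arm --deltas ".11 -.01 -.165 0 0 0;.06 0 -.08 0 0 0;0 0 0 0 0 0"

```text
time: 13.3
eef_pos: [0.5793, -0.0681, 0.208]
tcp_rot: [0.793, 0.53, 0.237, 0.184]
contact_force: [-20.7, 3.1, 13.6]
opening: 0.262
finger_force: 84.3
```

```bash
python3 chk.py SQ
```

```text
t 13.3 mm err arm/side/out [ 2.8 -0.3] 2.5 F arm/side/s -9.4 -1.4 23.1 T -0.38 3.29 0.05
t 13.3 shift units [-0.03  0.06 -0.18] turn units [ 0.01 -0.01 -0.02] rows>= 0.2
```

Run:
```python
from h import *
D=cam("side");S=cam("scene")
ex=np.array([np.cos(YM),np.sin(YM),0]);O=SEAT*1.
# wrist pose for w1
st=get_state()
T=tgt(-.068);M=T.as_matrix();tcp=np.array([.5352,-.0996,.1804]);W=dict(K=cam("wrist")['K'],Rm=np.array([[0,1,0],[-.95,0,-.313],[-.313,0,.95]])@M.T,o=tcp+M@np.array([.0795,.0004,-.1225]))
for z in(.054,.058,.062):
  for nm,c,ps in(("side",D,[(250+283/3,135+203/3),(557.3*.64,316.7*.64)]),("w1",W,[(532*.64,260*.64),(551*.64,278*.64)])):
    q=[onz(c,*p,z) for p in ps]; print(z,nm,q[0].round(4),q[1].round(4),"dx",((q[1]-q[0])@ex*1e3).round(1))
print("w1/side ptr tri",tri(ray(W,532*.64,260*.64),ray(D,344.3,202.7)),"red",tri(ray(W,551*.64,278*.64),ray(D,557.3*.64,316.7*.64)))
a,_=tri(ray(W,532*.64,260*.64),ray(D,344.3,202.7));
print((np.array([.7673,-.1384,.06])-a)@ex)
```

```text
0.054 side [ 0.7455 -0.115   0.054 ] [ 0.7731 -0.1336  0.054 ] dx 28.9
0.054 w1 [ 0.7483 -0.12    0.054 ] [ 0.7719 -0.1397  0.054 ] dx 25.0
0.058 side [ 0.7421 -0.1178  0.058 ] [ 0.7696 -0.1364  0.058 ] dx 28.7
0.058 w1 [ 0.7434 -0.1181  0.058 ] [ 0.7666 -0.1375  0.058 ] dx 24.5
0.062 side [ 0.7387 -0.1207  0.062 ] [ 0.7661 -0.1391  0.062 ] dx 28.6
0.062 w1 [ 0.7385 -0.1163  0.062 ] [ 0.7613 -0.1353  0.062 ] dx 24.1
w1/side ptr tri (array([ 0.7421095, -0.1178832,  0.0584682]), [np.float64(0.0004479425466555896), np.float64(0.00044794254665564295)]) red (array([ 0.76786635, -0.13744059,  0.05836902]), [np.float64(0.0010932055989864944), np.float64(0.0010932055989864625)])
0.026582505873326272
```

```bash
cat > wind.py <<'E'
from h import *
import sys
th0=np.radians(float(sys.argv[1]));n=int(sys.argv[2]);st=np.radians(float(sys.argv[3]))
P=[.055*tgt(YM,th0-i*st).as_matrix()[:,1] for i in range(n+1)]
c=np.round(np.array(P)/.02,2);d=np.diff(c,axis=0)
print(";".join(" ".join(f"{v:.2f}" for v in r)+" 0 0 0" for r in d))
E
python3 wind.py -18.5 20 18
```

```text
-0.38 -0.74 -0.23 0 0 0;-0.54 -0.57 -0.35 0 0 0;-0.66 -0.33 -0.45 0 0 0;-0.70 -0.08 -0.48 0 0 0;-0.69 0.19 -0.49 0 0 0;-0.59 0.44 -0.44 0 0 0;-0.45 0.65 -0.34 0 0 0;-0.26 0.79 -0.22 0 0 0;-0.05 0.85 -0.08 0 0 0;0.18 0.84 0.08 0 0 0;0.38 0.74 0.23 0 0 0;0.54 0.57 0.35 0 0 0;0.66 0.33 0.45 0 0 0;0.70 0.08 0.48 0 0 0;0.69 -0.19 0.49 0 0 0;0.59 -0.44 0.44 0 0 0;0.45 -0.65 0.34 0 0 0;0.26 -0.79 0.22 0 0 0;0.05 -0.85 0.08 0 0 0;-0.18 -0.84 -0.08 0 0 0
```

>>> jog_arm --deltas "-.03 .003 .05 0 0 0;-0.38 -0.74 -0.23 0 0 0;-0.54 -0.57 -0.35 0 0 0;-0.66 -0.33 -0.45 0 0 0;-0.70 -0.08 -0.48 0 0 0;-0.69 0.19 -0.49 0 0 0;0 0 0 0 0 0"

```text
time: 14.32
eef_pos: [0.5222, -0.0996, 0.171]
tcp_rot: [0.792, 0.528, 0.241, 0.189]
contact_force: [-3.4, 5.1, 4.9]
opening: 0.261
finger_force: 79.8
```

```bash
python3 chk.py "np.radians(-108.5)"
```

```text
t 14.32 mm err arm/side/out [-0.1  6.4] 3.7 F arm/side/s -4.5 -1.8 6.2 T -0.58 1.35 0.07
t 14.32 shift units [-0.14  0.11 -0.33] turn units [  9.08  -0.59 -12.79] rows>= 12.8
```

>>> jog_arm --deltas ".06 -.004 -.09 0 0 0;0 0 0 0 0 0;0 0 0 0 0 0"

```text
time: 14.7
eef_pos: [0.5246, -0.1018, 0.1708]
tcp_rot: [0.792, 0.527, 0.241, 0.192]
contact_force: [-4.8, 0.3, 6.9]
opening: 0.262
finger_force: 80.0
```

```bash
python3 chk.py "np.radians(-108.5)";python3 - <<'E'
from h import *
W=cam("wrist");D=cam("side")
cv2.imwrite("pics/s5.png",D['color']);cv2.imwrite("pics/w5.png",W['color'])
u=proj(D,SEAT).astype(int);w=proj(W,SEAT).astype(int);print(u,w)
def crop(I,u,hw,hh,sz): 
    x=min(max(u[0]-hw,0),512-2*hw);y=min(max(u[1]-hh,0),384-2*hh);return cv2.resize(I[y:y+2*hh,x:x+2*hw],sz,interpolation=cv2.INTER_CUBIC)
o=np.hstack([crop(D['color'],u,32,48,(400,600)),crop(W['color'],w,60,90,(400,600))])
cv2.imwrite("pics/e.png",np.clip(o.astype(float)*1.5,0,255).astype(np.uint8))
E
```

```text
t 14.7 mm err arm/side/out [1.2 8.9] 2.0 F arm/side/s -0.0 0.1 8.4 T -0.36 0.18 0.07
t 14.7 shift units [-0.26  0.22 -0.31] turn units [  9.14  -0.6  -12.77] rows>= 12.8
[281 195] [236 129]
```

View pics/e.png

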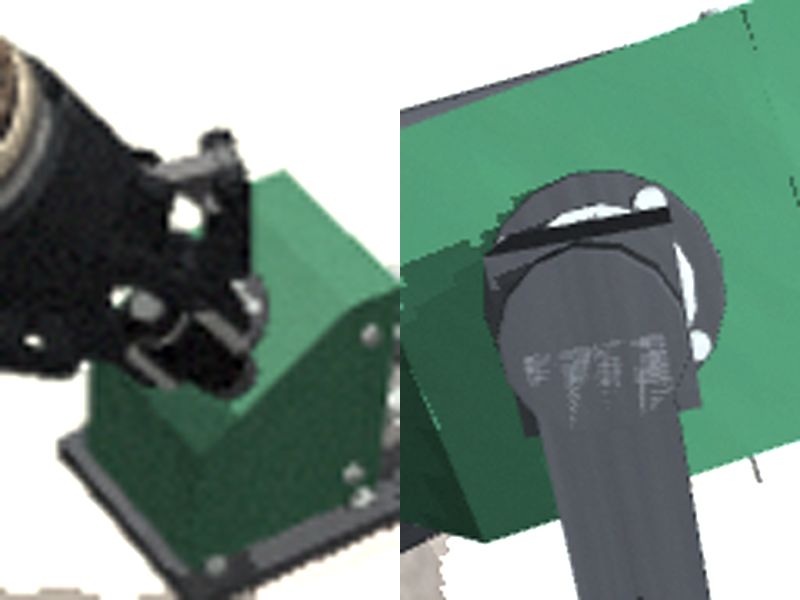

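The right panel shows the hub down around the shoulder with the arm pointing at the −y side, about 9° behind the commanded angle. I'll press further to see whether it still moves in.

>>> jog_arm --deltas ".05 -.004 -.08 0 0 0;0 0 0 0 0 0"

```text
time: 15.05
eef_pos: [0.5261, -0.1031, 0.1705]
tcp_rot: [0.792, 0.527, 0.241, 0.194]
contact_force: [-11.0, -2.8, 12.3]
opening: 0.258
finger_force: 80.8
```

```bash
python3 chk.py "np.radians(-99.3)"
```

```text
t 15.05 mm err arm/side/out [2.8 1.1] 0.8 F arm/side/s 3.8 -1.2 16.2 T -0.61 -0.19 0.06
t 15.05 shift units [ 0.01  0.15 -0.05] turn units [  8.25  -0.53 -11.45] rows>= 11.4
```

>>> jog_arm --deltas ".05 -.004 -.08 0 0 0;0 0 0 0 0 0"

```text
time: 15.3
eef_pos: [0.5276, -0.1044, 0.17]
tcp_rot: [0.791, 0.527, 0.241, 0.195]
contact_force: [-15.7, -6.5, 16.3]
opening: 0.262
finger_force: 82.0
```

```bash
python3 chk.py "np.radians(-99.3)"
```

```text
t 15.3 mm err arm/side/out [3.8 2.3] -0.5 F arm/side/s 8.0 -1.8 22.1 T -0.74 -0.72 0.09
t 15.3 shift units [-0.07  0.21 -0.03] turn units [  8.29  -0.53 -11.43] rows>= 11.4
```

>>> jog_arm --deltas "-.16 .011 .225 0 0 0;0 0 0 0 0 0"

```text
time: 15.55
eef_pos: [0.5229, -0.1025, 0.1709]
tcp_rot: [0.792, 0.527, 0.24, 0.193]
contact_force: [-1.0, -6.4, 3.1]
opening: 0.262
finger_force: 79.6
```

```bash
sed -i 's/^SEAT=.*;YM/SEAT=np.array([.580-.0020+.0006,-.0495,.1135+.0029+.0004]);YM/' h.py
cat > nxt.py <<'E'
from h import *
import sys
# estimate the arm angle from the TCP, print winding rows from there; args: step deg, rows, out mm
st=get_state();M=tgt(YM,0).as_matrix();v=(st['eef_pos']-SEAT);a=np.degrees(np.arctan2(v@M[:,0],v@M[:,1]));rad=np.hypot(v@M[:,0],v@M[:,1])
out=v@-M[:,2]-.0745;f=st['contact_force']
e=(tgt(YM,SQ)*R.from_quat(st['tcp_rot']).inv()).as_rotvec()/.1
print("t",round(st['time'],2),"angle",a.round(1),"radius",(rad*1e3).round(1),"out",(out*1e3).round(1),"F s",(-f@M[:,2]).round(1),"up",(f@M[:,1]).round(1),"y",(f@M[:,0]).round(1),"tilt",e.round(2))
if len(sys.argv)>1:
    step,n,o=float(sys.argv[1]),int(sys.argv[2]),float(sys.argv[3])/1e3
    P=[v]+[.055*tgt(YM,np.radians(a-step*(i+1))).as_matrix()[:,1]-(.0745+o)*M[:,2] for i in range(n)]
    c=np.round(np.array(P)/.02,2);d=np.diff(c,axis=0)
    print("end angle",a-step*n,"\n"+";".join(" ".join(f"{x:.2f}" for x in r)+" "+" ".join(f"{x:.2f}" for x in e/n) for r in d))
E
python3 nxt.py 12 20 -0.5
```

```text
t 15.55 angle -101.4 radius 58.0 out -0.4 F s 2.8 up 1.3 y -6.4 tilt [0.1  0.14 0.07]
end angle -341.3774298605729 
-0.40 0.35 -0.31 0.00 0.01 0.00;-0.39 0.31 -0.28 0.00 0.01 0.00;-0.32 0.40 -0.25 0.00 0.01 0.00;-0.25 0.48 -0.20 0.00 0.01 0.00;-0.16 0.54 -0.13 0.00 0.01 0.00;-0.06 0.56 -0.08 0.00 0.01 0.00;0.03 0.58 0.00 0.00 0.01 0.00;0.14 0.55 0.07 0.00 0.01 0.00;0.22 0.52 0.13 0.00 0.01 0.00;0.31 0.44 0.19 0.00 0.01 0.00;0.37 0.37 0.24 0.00 0.01 0.00;0.42 0.26 0.28 0.00 0.01 0.00;0.46 0.15 0.32 0.00 0.01 0.00;0.47 0.04 0.32 0.00 0.01 0.00;0.47 -0.09 0.33 0.00 0.01 0.00;0.43 -0.20 0.32 0.00 0.01 0.00;0.39 -0.32 0.28 0.00 0.01 0.00;0.33 -0.40 0.25 0.00 0.01 0.00;0.25 -0.48 0.20 0.00 0.01 0.00;0.15 -0.53 0.14 0.00 0.01 0.00
```

>>> jog_arm --deltas "-0.40 0.35 -0.31 0.01 0.01 0.01;-0.39 0.31 -0.28 0.01 0.01 0.01;-0.32 0.40 -0.25 0.01 0.01 0.01;-0.25 0.48 -0.20 0.01 0.01 0.01;-0.16 0.54 -0.13 0.01 0.01 0.01;-0.06 0.56 -0.08 0.01 0.01 0.01;0.03 0.58 0.00 0.01 0.01 0.01;0.14 0.55 0.07 0.01 0.01 0;0.22 0.52 0.13 0 0.01 0;0.31 0.44 0.19 0 0.01 0"

```text
time: 16.8
eef_pos: [0.5046, -0.0056, 0.1528]
tcp_rot: [0.792, 0.531, 0.239, 0.183]
contact_force: [-13.4, -4.6, 14.6]
opening: 0.264
finger_force: 83.2
```

```bash
python3 nxt.py 12 20 -0.5
```

```text
t 16.8 angle 137.7 radius 57.3 out -0.9 F s 19.4 up -2.3 y -5.6 tilt [-0.02  0.01 -0.04]
end angle -102.26791181069333 
0.43 0.27 0.31 -0.00 0.00 -0.00;0.43 0.26 0.29 -0.00 0.00 -0.00;0.46 0.14 0.31 -0.00 0.00 -0.00;0.47 0.02 0.33 -0.00 0.00 -0.00;0.46 -0.09 0.33 -0.00 0.00 -0.00;0.43 -0.21 0.31 -0.00 0.00 -0.00;0.39 -0.32 0.28 -0.00 0.00 -0.00;0.32 -0.41 0.25 -0.00 0.00 -0.00;0.24 -0.49 0.19 -0.00 0.00 -0.00;0.15 -0.54 0.13 -0.00 0.00 -0.00;0.06 -0.56 0.07 -0.00 0.00 -0.00;-0.04 -0.58 0.00 -0.00 0.00 -0.00;-0.14 -0.55 -0.07 -0.00 0.00 -0.00;-0.23 -0.51 -0.14 -0.00 0.00 -0.00;-0.32 -0.44 -0.19 -0.00 0.00 -0.00;-0.37 -0.36 -0.25 -0.00 0.00 -0.00;-0.43 -0.25 -0.28 -0.00 0.00 -0.00;-0.46 -0.15 -0.32 -0.00 0.00 -0.00;-0.47 -0.02 -0.33 -0.00 0.00 -0.00;-0.46 0.09 -0.32 -0.00 0.00 -0.00
```

>>> jog_arm --deltas "0.41 0.27 0.33 0 0 0;0.43 0.26 0.29 0 0 0;0.46 0.14 0.31 0 0 0;0.47 0.02 0.33 0 0 0;0.46 -0.09 0.33 0 0 0;0.43 -0.21 0.31 0 0 0;0.39 -0.32 0.28 0 0 0;0.32 -0.41 0.25 0 0 0;0.24 -0.49 0.19 0 0 0;0.15 -0.54 0.13 0 0 0;0.06 -0.56 0.07 0 0 0;-0.04 -0.58 0.00 0 0 0;-0.14 -0.55 -0.07 0 0 0;-0.23 -0.51 -0.14 0 0 0;-0.32 -0.44 -0.19 0 0 0;-0.37 -0.36 -0.25 0 0 0;-0.43 -0.25 -0.28 0 0 0;-0.46 -0.15 -0.32 0 0 0;-0.47 -0.02 -0.33 0 0 0;-0.46 0.09 -0.32 0 0 0"

```text
time: 19.3
eef_pos: [0.5213, -0.0987, 0.1692]
tcp_rot: [0.793, 0.53, 0.239, 0.18]
contact_force: [4.5, 6.2, 3.8]
opening: 0.262
finger_force: 79.2
```

```bash
python3 nxt.py 14 20 0
```

```text
t 19.3 angle -104.7 radius 54.9 out -0.8 F s 0.8 up 5.5 y 6.5 tilt [-0.07 -0.03 -0.03]
end angle -384.684800031074 
-0.51 0.28 -0.33 -0.00 -0.00 -0.00;-0.42 0.42 -0.31 -0.00 -0.00 -0.00;-0.32 0.54 -0.25 -0.00 -0.00 -0.00;-0.20 0.62 -0.17 -0.00 -0.00 -0.00;-0.07 0.66 -0.08 -0.00 -0.00 -0.00;0.07 0.66 0.01 -0.00 -0.00 -0.00;0.19 0.64 0.11 -0.00 -0.00 -0.00;0.31 0.56 0.19 -0.00 -0.00 -0.00;0.42 0.46 0.26 -0.00 -0.00 -0.00;0.48 0.32 0.33 -0.00 -0.00 -0.00;0.54 0.17 0.36 -0.00 -0.00 -0.00;0.55 0.01 0.39 -0.00 -0.00 -0.00;0.53 -0.15 0.37 -0.00 -0.00 -0.00;0.48 -0.30 0.36 -0.00 -0.00 -0.00;0.41 -0.44 0.30 -0.00 -0.00 -0.00;0.30 -0.55 0.24 -0.00 -0.00 -0.00;0.18 -0.62 0.16 -0.00 -0.00 -0.00;0.05 -0.67 0.07 -0.00 -0.00 -0.00;-0.08 -0.66 -0.03 -0.00 -0.00 -0.00;-0.21 -0.63 -0.12 -0.00 -0.00 -0.00
```

>>> jog_arm --deltas "-0.50 0.28 -0.34 0 0 0;-0.42 0.42 -0.31 0 0 0;-0.32 0.54 -0.25 0 0 0;-0.20 0.62 -0.17 0 0 0;-0.07 0.66 -0.08 0 0 0;0.07 0.66 0.01 0 0 0;0.19 0.64 0.11 0 0 0;0.31 0.56 0.19 0 0 0;0.42 0.46 0.26 0 0 0;0.48 0.32 0.33 0 0 0;0.54 0.17 0.36 0 0 0;0.55 0.01 0.39 0 0 0;0.53 -0.15 0.37 0 0 0;0.48 -0.30 0.36 0 0 0;0.41 -0.44 0.30 0 0 0;0.30 -0.55 0.24 0 0 0;0.18 -0.62 0.16 0 0 0;0.05 -0.67 0.07 0 0 0;-0.08 -0.66 -0.03 0 0 0;-0.21 -0.63 -0.12 0 0 0"

```text
time: 21.8
eef_pos: [0.5751, -0.0719, 0.2059]
tcp_rot: [0.793, 0.531, 0.238, 0.18]
contact_force: [-0.3, 3.5, 6.0]
opening: 0.26
finger_force: 79.7
```

```bash
python3 nxt.py 14 10 -0.3
```

```text
t 21.8 angle -24.4 radius 54.5 out -0.4 F s 5.2 up 3.0 y 3.5 tilt [-0.07 -0.05 -0.05]
end angle -164.44829954195282 
-0.31 -0.56 -0.19 -0.01 -0.00 -0.01;-0.43 -0.44 -0.27 -0.01 -0.00 -0.01;-0.49 -0.31 -0.33 -0.01 -0.00 -0.01;-0.54 -0.15 -0.37 -0.01 -0.00 -0.01;-0.55 0.01 -0.38 -0.01 -0.00 -0.01;-0.53 0.17 -0.38 -0.01 -0.00 -0.01;-0.47 0.32 -0.35 -0.01 -0.00 -0.01;-0.40 0.46 -0.29 -0.01 -0.00 -0.01;-0.28 0.56 -0.23 -0.01 -0.00 -0.01;-0.17 0.63 -0.15 -0.01 -0.00 -0.01
```

>>> jog_arm --deltas "-0.31 -0.56 -0.19 0 0 0;-0.43 -0.44 -0.27 0 0 0;-0.49 -0.31 -0.33 0 0 0;-0.54 -0.15 -0.37 0 0 0;-0.55 0.01 -0.38 0 0 0;-0.53 0.17 -0.38 0 0 0;-0.47 0.32 -0.35 0 0 0;-0.40 0.46 -0.29 0 0 0;-0.28 0.56 -0.23 0 0 0;-0.17 0.63 -0.15 0 0 0;0 0 0 0 0 0"

```text
time: 23.18
eef_pos: [0.4916, -0.0586, 0.1468]
tcp_rot: [0.793, 0.531, 0.237, 0.181]
contact_force: [-0.8, -0.8, 6.4]
opening: 0.264
finger_force: 80.0
```

```bash
python3 nxt.py 12 8 -0.3
python3 - <<'E'
from h import *
import pickle
cs={n:cam(n) for n in("scene","side","wrist")}
pickle.dump({n:{k:c[k] for k in('K','Rm','t','o','color')} for n,c in cs.items()},open('m1.pkl','wb'))
R0=np.array([.7673,-.1384,.058]);out=np.zeros((600,800,3),np.uint8)
for (n,h,x,y,w,H) in(("scene",25,0,0,400,300),("side",25,400,0,400,300),("wrist",32,0,300,400,300)):
    c=cs[n];u=proj(c,R0-np.array([.01,-.01,0])).round().astype(int);hw=h*4//3;print(n,u,hw,h)
    a=c['color'][max(u[1]-h,0):u[1]+h,max(u[0]-hw,0):u[0]+hw]
    if a.size: out[y:y+H,x:x+w]=np.clip(cv2.resize(a,(w,H),interpolation=cv2.INTER_CUBIC)*1.4,0,255)
cv2.imwrite("pics/f.png",out)
E
```

```text
t 23.18 angle -164.1 radius 55.5 out -0.5 F s 5.6 up 3.1 y -0.9 tilt [-0.03 -0.04 -0.05]
end angle -260.0773623879478 
-0.03 0.57 -0.03 -0.00 -0.00 -0.01;0.06 0.57 0.01 -0.00 -0.00 -0.01;0.15 0.55 0.08 -0.00 -0.00 -0.01;0.25 0.50 0.14 -0.00 -0.00 -0.01;0.32 0.43 0.21 -0.00 -0.00 -0.01;0.39 0.35 0.25 -0.00 -0.00 -0.01;0.43 0.24 0.29 -0.00 -0.00 -0.01;0.46 0.12 0.32 -0.00 -0.00 -0.01
scene [268 270] 33 25
side [351 203] 33 25
wrist [407 159] 42 32
```

View pics/f.png

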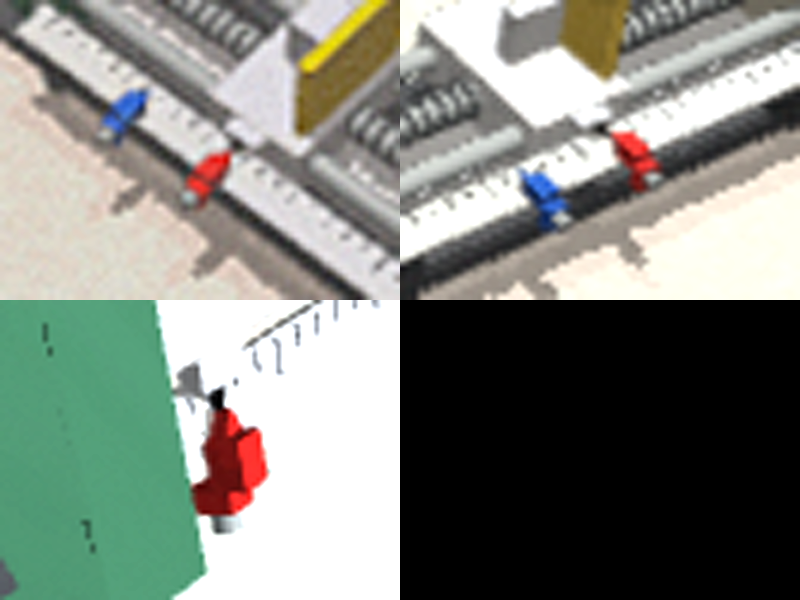

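All three panels show the pointer close to, but just short of, the red arrow. In the wrist panel the pointer is at (216,402) and the red tip at (226,411); in the side panel they are at (601,128) and (618,137).

Run:
```python
from h import *
import pickle
m=pickle.load(open('m1.pkl','rb'))
ex=np.array([np.cos(YM),np.sin(YM),0])
W,D,S=m['wrist'],m['side'],m['scene']
w=lambda x,y:(407-42+x/4.762-.4,159-32+(y-300)/4.69-.4)
d=lambda x,y:(351-33+(x-400)/6.06-.4,203-25+y/6-.4)
s=lambda x,y:(268-33+x/6.06-.4,270-25+y/6-.4)
for z in(.055,.058,.061):
  for n,c,P in(("w",W,[w(216,402),w(226,412),w(235,465),w(223,523)]),("side",D,[d(601,128),d(617,135),d(636,158),d(653,181)])):
    q=[onz(c,*p,z) for p in P]; print(z,n,[((a-q[0])@ex*1e3).round(1) for a in q[1:]],q[0].round(4))
# direction of machine -y in each crop, from the pointer
for n,c,o,k in(("w",W,(365,127),(4.762,4.69)),("side",D,(318,178),(6.06,6)),("scene",S,(235,245),(6.06,6))):
  a=proj(c,[.766,-.118,.058]);ey=np.array([-np.sin(YM),np.cos(YM),0]);b=proj(c,np.array([.766,-.118,.058])-.02*ey);e=proj(c,np.array([.766,-.118,.058])+.001*ex)
  print(n,((a-o)*k).round(),((b-o)*k).round(),"px per mm x",((e-a)*k).round(1))
```

```text
0.055 w [np.float64(3.4), np.float64(3.2), np.float64(-6.1)] [ 0.771  -0.1215  0.055 ]
0.055 side [np.float64(3.2), np.float64(0.9), np.float64(-2.3)] [ 0.7693 -0.1146  0.055 ]
0.058 w [np.float64(3.3), np.float64(3.1), np.float64(-6.0)] [ 0.7663 -0.1195  0.058 ]
0.058 side [np.float64(3.2), np.float64(0.9), np.float64(-2.2)] [ 0.7667 -0.1167  0.058 ]
0.061 w [np.float64(3.3), np.float64(3.1), np.float64(-5.9)] [ 0.7617 -0.1174  0.061 ]
0.061 side [np.float64(3.2), np.float64(0.9), np.float64(-2.2)] [ 0.7641 -0.1188  0.061 ]
w [212.  95.] [226. 171.] px per mm x [ 2.2 -1.4]
side [200. 128.] [229. 154.] px per mm x [ 1.8 -0.8]
scene [231. 142.] [202. 169.] px per mm x [1.7 1.2]
```

>>> jog_arm --deltas "0 0 0 0 0 0;0 0 0 0 0 0;0 0 0 0 0 0;0 0 0 0 0 0" --gripper 1

```text
time: 23.82
eef_pos: [0.4908, -0.0581, 0.1452]
tcp_rot: [0.794, 0.531, 0.237, 0.179]
contact_force: [-0.3, -0.2, 0.7]
opening: 1.003
finger_force: 0.0
```

>>> jog_arm --deltas "-.4 .03 .6 0 0 0;-.5 .03 .75 0 0 0;-.5 .03 .75 0 0 0;-.5 .03 .75 0 0 0;-.3 .02 .5 0 0 0;0 0 0 0 0 0"

```text
time: 24.58
eef_pos: [0.4475, -0.0557, 0.2138]
tcp_rot: [0.793, 0.531, 0.238, 0.18]
contact_force: [0.4, 0.3, -0.7]
opening: 0.999
finger_force: 0.0
```

```bash
python3 -c "
from h import *
print(get_state()['opening']);go([.762,-.205,.12],tgt(YM,tilt=0))"
```

```text
0.9987835486749269
t 24.57 shift units [15.73 -7.46 -4.69] turn units [-0.62  6.05  3.1 ] rows>= 15.7
```

>>> jog_arm --deltas ".98 -.466 .1 -.04 .38 .2;.98 -.466 0 -.04 .38 .2;.98 -.466 0 -.04 .38 .2;.98 -.466 0 -.04 .38 .2;.98 -.466 0 -.04 .38 .2;.98 -.466 0 -.04 .38 .2;.98 -.466 0 -.04 .38 .2;.98 -.466 0 -.04 .38 .2;.98 -.466 0 -.04 .38 .2;.98 -.466 0 -.04 .38 .2;.98 -.466 -.8 -.04 .38 .2;.98 -.466 -.8 -.04 .38 .2;.98 -.466 -.8 -.04 .38 .2;.98 -.466 -.8 -.04 .38 .2;.98 -.466 -.8 -.04 .38 .2;.98 -.466 -.8 -.04 .35 .1;0 0 0 0 0 0;0 0 0 0 0 0"

```text
time: 26.82
eef_pos: [0.7604, -0.2042, 0.1178]
tcp_rot: [0.732, 0.681, -0.001, -0.002]
contact_force: [0.7, 0.8, 0.3]
opening: 0.999
finger_force: 0.0
```

Run:
```python
from h import *
import pickle
c=cam("wrist");st=get_state();print(st['eef_pos'],c['o'],st['time'])
pickle.dump({k:c[k] for k in('K','Rm','t','o','color')},open('m2.pkl','wb'))
u=proj(c,[.767,-.125,.058]).astype(int);x0,y0=u[0]-50,u[1]-38;print(u,x0,y0)
cv2.imwrite("pics/g.png",cv2.resize(c['color'][y0:y0+75,x0:x0+100],None,fx=8,fy=8,interpolation=cv2.INTER_CUBIC))
```

```text
[ 0.76055743 -0.20433763  0.11895132] [ 0.76762631 -0.12396641  0.24055504] 26.875
[252  91] 202 53
```

View pics/g.png

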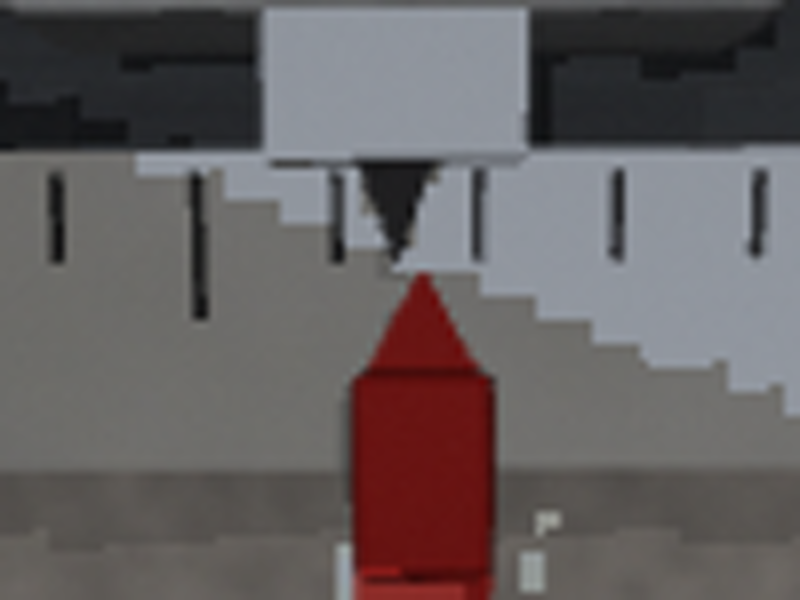

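The overhead picture shows the pointer tip at x=398 and the red tip at x=423. With a tick spacing of 140.5 px per 10 mm, the pointer is 1.8 mm short, which is 65° more clockwise.

```bash
python3 -c "
from h import *
go(np.array([.4908,-.0581,.1452])+.067*np.array([-.572,.041,.819]),tgt(YM,np.radians(-49)))"
```

```text
t 26.88 shift units [-15.4    7.45   4.06] turn units [ 2.18 -5.92 -8.28] rows>= 15.4
```

>>> jog_arm --deltas "-.9625 .466 .9 .136 -.37 -.5175;-.9625 .466 .9 .136 -.37 -.5175;-.9625 .466 .9 .136 -.37 -.5175;-.9625 .466 .9 .136 -.37 -.5175;-.9625 .466 .9 .136 -.37 -.5175;-.9625 .466 .3 .136 -.37 -.5175;-.9625 .466 0 .136 -.37 -.5175;-.9625 .466 0 .136 -.37 -.5175;-.9625 .466 0 .136 -.37 -.5175;-.9625 .466 0 .136 -.37 -.5175;-.9625 .466 0 .136 -.37 -.5175;-.9625 .466 0 .136 -.37 -.5175;-.9625 .466 0 .136 -.37 -.5175;-.9625 .466 0 .136 -.37 -.5175;-.9625 .466 -.34 .136 -.37 -.5175;-.9625 .466 -.4 .136 -.37 -.5175;0 0 0 0 0 0;0 0 0 0 0 0"

```text
time: 29.12
eef_pos: [0.4536, -0.0559, 0.2018]
tcp_rot: [0.904, 0.302, 0.279, 0.117]
contact_force: [0.2, -0.1, 0.3]
opening: 0.998
finger_force: 0.0
```

```bash
python3 -c "
from h import *
go(np.array([.4908,-.0581,.1462]),tgt(YM,np.radians(-49)));print(get_state()['qpos'].round(2))"
```

```text
t 29.12 shift units [ 1.86 -0.11 -2.78] turn units [0.02 0.03 0.  ] rows>= 2.8
[-0.46 -0.5   2.46  0.37  0.63  0.22]
```

>>> jog_arm --deltas ".46 -.03 -.7 0 0 0;.46 -.03 -.7 0 0 0;.46 -.03 -.7 0 0 0;.46 -.03 -.7 0 0 0;0 0 0 0 0 0"

```text
time: 29.75
eef_pos: [0.4904, -0.0583, 0.1438]
tcp_rot: [0.905, 0.302, 0.277, 0.115]
contact_force: [0.2, 0.3, 0.0]
opening: 1.003
finger_force: 0.0
```

>>> jog_arm --deltas "0 0 0 0 0 0;0 0 0 0 0 0;0 0 0 0 0 0;0 0 0 0 0 0;0 0 0 0 0 0" --gripper 0 --squeeze 80

```text
time: 30.38
eef_pos: [0.4907, -0.0589, 0.1462]
tcp_rot: [0.904, 0.301, 0.279, 0.117]
contact_force: [-5.4, -2.4, 6.9]
opening: 0.264
finger_force: 76.3
```

```bash
sed -i 's/tgt(YM,SQ)\*/tgt(YM,np.radians(-49))*/' nxt.py; python3 nxt.py 11 6 -0.3
```

```text
t 30.38 angle -163.9 radius 56.6 out -0.5 F s 8.7 up -0.3 y -2.8 tilt [0.03 0.04 0.02]
end angle -229.93889057837154 
0.01 0.54 0.00 0.00 0.01 0.00;0.04 0.52 0.00 0.00 0.01 0.00;0.12 0.51 0.06 0.00 0.01 0.00;0.20 0.48 0.12 0.00 0.01 0.00;0.27 0.42 0.16 0.00 0.01 0.00;0.33 0.35 0.21 0.00 0.01 0.00
```

>>> jog_arm --deltas "0.01 0.54 0.00 0 0 0;0.04 0.52 0.00 0 0 0;0.12 0.51 0.06 0 0 0;0.20 0.48 0.12 0 0 0;0.27 0.42 0.16 0 0 0;0.31 0.33 0.20 0 0 0;0 0 0 0 0 0"

```text
time: 31.25
eef_pos: [0.5072, -0.0001, 0.1566]
tcp_rot: [0.905, 0.304, 0.276, 0.114]
contact_force: [-35.1, 8.2, 30.6]
opening: 0.264
finger_force: 89.6
```

```bash
python3 nxt.py
python3 - <<'E'
from h import *
for n in("scene","side","wrist"): cv2.imwrite(f"pics/k_{n}.png",cam(n)['color'])
E
```

```text
t 31.25 angle 130.9 radius 58.6 out 0.9 F s 45.5 up -11.6 y 5.7 tilt [-0.01 -0.04 -0.04]
```

>>> jog_arm --deltas "-.085 .006 .123 0 0 0;0 0 0 0 0 0"

```text
time: 31.65
eef_pos: [0.506, -0.001, 0.158]
tcp_rot: [0.905, 0.303, 0.277, 0.115]
contact_force: [-14.2, 4.1, 12.2]
opening: 0.263
finger_force: 78.8
```

```bash
python3 nxt.py
python3 - <<'E'
from h import *
c=cam("wrist")
# pointer dark mask / red mask near the red clip, seen from the wrist
for n in("side","scene","wrist"):
    c=cam(n) if n!="wrist" else c
    u=proj(c,[.767,-.125,.058]);print(n,u.round(0))
D=cam("side");I=cv2.cvtColor(D['color'],cv2.COLOR_BGR2GRAY);O=pic=cv2.imread("pics/s5.png",0)
u=proj(D,[.767,-.118,.058]).astype(int)
print(I[u[1]-7:u[1]+6,u[0]-10:u[0]+12])
E
```

```text
t 31.65 angle 131.7 radius 57.9 out 2.7 F s 18.3 up -4.8 y 3.1 tilt [-0.   -0.02 -0.01]
side [353. 201.]
scene [272. 271.]
wrist [272. 271.]
[[189 188 186 188 186 189 188 188 188 188 189 184 185 181 178 140 129 117
  100  83  74  62]
 [188 187 187 188 189 189 187 188 188 187 187 185 170 140 102  95  91  72
   72 128  96  88]
 [189 188 188 190 188 189 189 187 188 184 179 120  95  94 103  73  69  88
   94  92  94 135]
 [188 187 188 187 189 186 186 188 182 154 183 153 107  94  93  89  93  97
  137 141 178 187]
 [189 188 189 189 185 180 169 184 186 188 187 187 145  99  94 100 136 159
  183 187 152 179]
 [186 187 185 178 121 105 175 186 185 183 182 144 105 102 135 180 186 155
  181 186 186 155]
 [183 171 122  93  92  83 101 173 146 106  63  86 135 180 154 179 187 186
  187 186 187 185]
 [ 96  95  96  94  93  89  85 104  92  65  30  89 171 183 183 151 182 185
  186 187 187 188]
 [ 92  88  91  92  91  92  97 105 102 109  97  71  97 102  87 103 175 184
  186 186 186 185]
 [ 93  89  91  94 100 130 178 186 156 150 182 151  75  78  83  83 101 134
  181 183 182 144]
 [ 94  94 114 137 180 127 139 180 188 186 186 182  84  40  76  83  83  82
  173 144  88  76]
 [137 143 148 179 187 186 125 139 182 187 187 186  92  37  28  77  82  63
   62  69  67  65]
 [183 185 188 123 177 187 188 156 182 187 187 187 151  75  34  36  42  59
   69  68  48  43]]
```

>>> jog_arm --deltas "0 0 0 0 0 0;0 0 0 0 0 0;0 0 0 0 0 0;0 0 0 0 0 0" --gripper 1

```text
time: 32.35
eef_pos: [0.5069, -0.0018, 0.1572]
tcp_rot: [0.905, 0.302, 0.277, 0.115]
contact_force: [-0.3, -0.0, 0.0]
opening: 1.001
finger_force: 0.0
```

>>> jog_arm --deltas "-.4 .03 .6 0 0 0;-.5 .03 .75 0 0 0;-.5 .03 .75 0 0 0;-.4 .03 .65 0 0 0;0 0 0 0 0 0"

```text
time: 32.98
eef_pos: [0.4714, 0.0005, 0.2137]
tcp_rot: [0.904, 0.302, 0.279, 0.116]
contact_force: [-0.5, -1.1, 0.2]
opening: 1.002
finger_force: 0.0
```

```bash
python3 nxt.py;python3 -c "
from h import *
print(get_state()['qpos'].round(2));go([.762,-.205,.12],tgt(YM,tilt=0))"
```

```text
t 32.98 angle 129.6 radius 54.8 out 68.2 F s 0.4 up -0.2 y -1.1 tilt [0.01 0.03 0.01]
[-0.27 -0.47  2.42  0.21  0.59  0.52]
t 32.98 shift units [ 14.53 -10.27  -4.68] turn units [-2.19  5.93  8.28] rows>= 14.5
```

>>> jog_arm --deltas ".908 -.642 .1 -.137 .37 .5175;.908 -.642 0 -.137 .37 .5175;.908 -.642 0 -.137 .37 .5175;.908 -.642 0 -.137 .37 .5175;.908 -.642 0 -.137 .37 .5175;.908 -.642 0 -.137 .37 .5175;.908 -.642 0 -.137 .37 .5175;.908 -.642 0 -.137 .37 .5175;.908 -.642 0 -.137 .37 .5175;.908 -.642 0 -.137 .37 .5175;.908 -.642 -.8 -.137 .37 .5175;.908 -.642 -.8 -.137 .37 .5175;.908 -.642 -.8 -.137 .37 .5175;.908 -.642 -.8 -.137 .37 .5175;.908 -.642 -.8 -.137 .37 .5175;.908 -.642 -.8 -.137 .37 .5175;0 0 0 0 0 0;0 0 0 0 0 0"

```text
time: 35.22
eef_pos: [0.7611, -0.2045, 0.1173]
tcp_rot: [0.732, 0.681, -0.001, -0.001]
contact_force: [-0.6, 1.0, -0.1]
opening: 0.997
finger_force: 0.0
```

```bash
cat > ptr.py <<'E'
from h import *
import pickle
def meas(c):
    I=c['color'].astype(int);b,g,r=I[...,0],I[...,1],I[...,2];u=proj(c,[.767,-.125,.058]).astype(int)
    red=(r>60)&(r>2.5*g)&(r>2.5*b);red[:u[1]-30]=0
    N,L,s,ce=cv2.connectedComponentsWithStats(red.astype(np.uint8));i=min(range(1,N),key=lambda i:np.hypot(*(ce[i]-u)) if s[i][4]>40 else 1e9)
    top=s[i][1];rt=np.mean([np.where((L[y]==i))[0].mean() for y in range(top+1,top+8)])
    x=int(round(rt));y0=top-16
    print("red tip",rt.round(2),top,s[i]);gr=cv2.cvtColor(c['color'],cv2.COLOR_BGR2GRAY)[y0:top+2,x-16:x+17];return gr
import sys
if len(sys.argv)>1:
    print(meas(pickle.load(open('m2.pkl','rb')))[:,2:-2])
c=cam("wrist");print(get_state()['eef_pos'],get_state()['time'],c['o']);print(meas(c)[:,2:-2])
E
python3 ptr.py 1
```

```text
red tip 254.21 88 [246  88  18  47 686]
[[148 149 148 148 149 148 123 119 119 119 119 119 119 119 119 119 118 120
  119 120 118 119 120 120 120 119 120 120 146]
 [ 67  91  92  91  91  93  63  32  30  28  28  29  29  29  28  28  52  88
  117 118 120 119 119 120 120 120 120 147 150]
 [150 150 149  92 114 147 149  50  30  28  30  30  31  31  31  46  93 145
  149 149 149  68  82 145 149 149 148 149 148]
 [148 149 149  69  56 143 149  75  34  31  30  32  31  30  30  77  97 145
  149 150 149  50  81 145 148 149 149 149 149]
 [149 149 149  93  59 144 149  74  35  32  31  31  31  32  32 141 148 149
  149 148 149  51  84 145 150 149 149 149 150]
 [149 149 149  95  61 143 149 115  42  31  32  31  31  31  57 143 149 149
  149 149 149  52 112 146 149 150 149 149 148]
 [149 149 150  95  61 143 149 115  75  36  30  32  31  32 114 147 149 148
  150 149 149  50 112 146 148 148 150 149 149]
 [149 150 148  95  62 143 149 115 112  44  32  32  31  24 141 149 150 149
  148 150 150  50 113 146 149 149 149 149 150]
 [148 148 148  94  61 144 150 149 149  95  39  31  32  49 143 150 149 149
  149 149 148  51 
[... 2720 characters left out ...]
149 149 114 110 111 109  99  66  33 113 147 150
  148 148  95  39 142 150 149 148 149 149 149]
 [110 109 111  31  54 105 110 110 110 109 110 110  97  95  42 142 149 149
  150 148  95  41 143 149 148 148 149 150 149]
 [110 110 110  86 108 109 111 110 110 111 110 110  98  96 116 146 149 149
  148 149 149 150 149 149 149 149 149 149 149]
 [110 109 109 110 110 111 110 110 110 110 110 110  98  95 106 145 113 109
  110 109 109 145 149 149 149 148 150 148 149]
 [110 109 109 110 109 110 110 110 111 110 110 109  97  70  47  93 109 109
  109 109 109 145 149 149 149 149 150 150 149]
 [111 109 109 110 110 111 109 110 111 110 110 111  84  50  45  66 106 109
  110 109 109 146 150 149 149 149 150 149 148]]
```

The numeric check puts the pointer and red tips in the same column, within about 0.1 mm. Now I'll go back, regrip and draw the crank off.

>>> jog_arm --deltas "-.908 .642 .9 .137 -.37 -.5175;-.908 .642 .9 .137 -.37 -.5175;-.908 .642 .9 .137 -.37 -.5175;-.908 .642 .9 .137 -.37 -.5175;-.908 .642 .9 .137 -.37 -.5175;-.908 .642 .4 .137 -.37 -.5175;-.908 .642 0 .137 -.37 -.5175;-.908 .642 0 .137 -.37 -.5175;-.908 .642 0 .137 -.37 -.5175;-.908 .642 0 .137 -.37 -.5175;-.908 .642 0 .137 -.37 -.5175;-.908 .642 0 .137 -.37 -.5175;-.908 .642 0 .137 -.37 -.5175;-.908 .642 0 .137 -.37 -.5175;-.908 .642 0 .137 -.37 -.5175;-.908 .642 -.1 .137 -.37 -.5175;0 0 0 0 0 0;0 0 0 0 0 0"

```text
time: 37.52
eef_pos: [0.4715, 0.0004, 0.2157]
tcp_rot: [0.904, 0.302, 0.279, 0.116]
contact_force: [0.1, 0.4, -0.0]
opening: 1.0
finger_force: 0.0
```

```bash
python3 -c "
from h import *
go(np.array([.5075,-.0018,.1560]),tgt(YM,np.radians(-49)));print(get_state()['qpos'].round(2))"
```

```text
t 37.52 shift units [ 1.8  -0.11 -2.99] turn units [0.01 0.02 0.  ] rows>= 3.0
[-0.27 -0.47  2.42  0.2   0.6   0.52]
```

>>> jog_arm --deltas ".45 -.03 -.75 0 0 0;.45 -.03 -.75 0 0 0;.45 -.03 -.75 0 0 0;.45 -.02 -.74 0 0 0;0 0 0 0 0 0"

```text
time: 38.15
eef_pos: [0.5074, -0.0021, 0.1536]
tcp_rot: [0.905, 0.302, 0.276, 0.115]
contact_force: [1.1, 0.1, -0.0]
opening: 0.999
finger_force: 0.0
```

>>> jog_arm --deltas "0 0 0 0 0 0;0 0 0 0 0 0;0 0 0 0 0 0;0 0 0 0 0 0;0 0 0 0 0 0" --gripper 0 --squeeze 80

```text
time: 38.78
eef_pos: [0.5084, -0.0019, 0.1566]
tcp_rot: [0.904, 0.301, 0.28, 0.117]
contact_force: [2.5, 1.1, 2.6]
opening: 0.001
finger_force: 1.5
```

```bash
python3 nxt.py; python3 -c "
from h import *
st=get_state();print(st['qpos'].round(2),st['wrist_torque'])"
```

```text
t 38.77 angle 131.3 radius 56.5 out 0.2 F s 0.8 up 3.4 y 1.3 tilt [0.01 0.05 0.01]
[-0.25 -0.25  2.39  0.26  0.41  0.47] [ 0.14785186 -0.22432305  0.08993359]
```

```bash
cat > asc.py <<'E'
from h import *
def asc(c,x0,x1,y0,y1,st):
    I=c['color'][y0:y1,x0:x1].astype(int)
    for r in I[::st]:
        s=""
        for b,g,rr in r[::st]:
            m=max(b,g,rr)
            if g>1.25*rr and g>1.15*b and m>25:ch='g'
            elif rr>1.5*b and rr>60 and g>.5*rr:ch='Y'
            elif rr>2*g and rr>60:ch='R'
            elif b>1.6*rr and m>40:ch='B'
            elif m<30:ch='#'
            elif m<70:ch='+'
            elif m<125:ch='-'
            else: ch=' '
            s+=ch
        print(s)
E
python3 - <<'E'
from asc import *
w=cam("wrist");d=cam("side");cv2.imwrite("pics/l_w.png",w['color']);cv2.imwrite("pics/l_d.png",d['color'])
print("seat px",proj(w,SEAT).astype(int),proj(d,SEAT).astype(int))
asc(w,60,440,0,260,4)
asc(d,230,340,140,260,2)
E
```

```text
seat px [334 212] [281 195]
                                                                            ++++++-  ++++++++++
                                                                           +++++++  +++Y++++++#
                                                                           ++++++- -++YYY-+++++
                                                                          ++++++-  ++YYYYY+++++
                                                                         #+++++-   YYYY+YYY++++
                                                                        +++++++- -YYYYYYYYY++++
                                                                        ++++++-  YYYYYYYYYYY+++
                                                                       ++++++-  YYYYYYYYYYYYY-+
                                                                      #+++++   YYYYYYYYYY+YYYY+
                                                                     -+++++  -YYYYYYYYYYY+YYYYY
                                                                     +++++-  YYYYYYYYYYYYYYYYYY
                
[... 7549 characters left out ...]
ggggggggggg++###+#+-- ----
------  - - ---- +++gggggggggggggggggg--+++###+- ----  
-- -- ------ ---  +++ggggggggggggggg++++++#+#- ----    
--- --- --------   +++gggggggggggg++++++++-------      
------- --------    #++ggggggggg+++++++-   ---         
----------------    -++gggggg++++++++-                 
--------      -      -++gg--+++++++-                   
-------               ++-++++++++                      
-----                  ++-+++++                        
--                      ++++-                          
                        -+-                            
                                                       
-                                                      
-
```

The gripper shut on nothing: the crank is still on the shaft but has swung aside. I'll back straight out and find it.

>>> jog_arm --deltas "-.45 .03 .7 0 0 0;-.45 .03 .75 0 0 0;-.45 .03 .75 0 0 0;-.45 .03 .75 0 0 0;0 0 0 0 0 0"

```text
time: 39.5
eef_pos: [0.4707, 0.0009, 0.2139]
tcp_rot: [0.905, 0.302, 0.278, 0.116]
contact_force: [-0.3, 0.4, -0.8]
opening: 0.003
finger_force: 0.0
```

Run:
```python
from asc import *
w=cam("wrist");d=cam("side");cv2.imwrite("pics/n_w.png",w['color']);cv2.imwrite("pics/n_d.png",d['color'])
print(get_state()['time'],"seat px",proj(w,SEAT).astype(int),proj(d,SEAT).astype(int))
M=tgt(YM,0).as_matrix()
for a in range(120,250,15):
    ar=tgt(YM,np.radians(a)).as_matrix()[:,1]; P=SEAT+.055*ar
    print(a,"knob base/top px wrist",proj(w,P+.038*-M[:,2]).astype(int),proj(w,P+.1015*-M[:,2]).astype(int),"side",proj(d,P-.038*M[:,2]).astype(int),proj(d,P-.1015*M[:,2]).astype(int))
asc(w,140,440,60,384,4)
asc(d,230,340,140,240,2)
```

```text
39.6 seat px [313 184] [281 195]
120 knob base/top px wrist [254 186] [255 219] side [256 185] [244 174]
135 knob base/top px wrist [253 203] [253 241] side [255 190] [242 179]
150 knob base/top px wrist [256 220] [258 262] side [255 195] [242 184]
165 knob base/top px wrist [264 234] [268 280] side [256 200] [243 189]
180 knob base/top px wrist [275 246] [283 294] side [258 204] [245 193]
195 knob base/top px wrist [290 254] [301 305] side [262 207] [249 196]
210 knob base/top px wrist [305 259] [322 311] side [266 208] [254 198]
225 knob base/top px wrist [322 260] [344 312] side [271 209] [259 198]
240 knob base/top px wrist [339 257] [366 308] side [276 208] [264 197]
                                           -++++       YYY+   YYYYY+YY     
                                           ++++-        Y++  YYYY++YYY     
                                          +++++        -++  YYYYYYYY+-     
                                         #++++++       ++++ YYYYYYY+       
                                        -+++++-++     -++++YYYYYYY         
                                       
[... 7814 characters left out ...]
           -ggggggggggggggggggggggg+ -  -      --+
YYYYY          -+ggggggggggggggggggggggg--        --+++
YYYYY         --+ggggggggggggggggggggggg+++     -++++#+
YYYYY         -#+ggggggggggggggggggggggg++#-  -++++++--
YYYYY          -++ggggggggggggggggggg--g++####+++++----
YYYY-  -   -----+++ggggggggggggggggggggg++#####+-------
------ -- - -----+++gggggggggggggggggg--+++###+- ----  
-- -----------    +++ggggggggggggggg++++++#++- ----    
-----------        +++gggggggggggg++++++++-------      
 ------            -#++ggggggggg+++++++-   ---         
---  -- ---         -++gggggg++++++++-                 
--  --- ---          -++gg--+++++++-                   
-- -  -----           ++-++++++++
```

The knob appears at about angle 150° rather than 131°, still on the shaft. I'll open up to fix its position accurately.

>>> jog_arm --deltas "0 0 0 0 0 0;0 0 0 0 0 0;0 0 0 0 0 0;0 0 0 0 0 0" --gripper 1

```text
time: 40.1
eef_pos: [0.471, 0.0008, 0.2134]
tcp_rot: [0.905, 0.302, 0.277, 0.115]
contact_force: [1.0, 0.5, 0.4]
opening: 0.845
finger_force: 0.0
```

Run:
```python
from asc import *
w=cam("wrist");d=cam("side")
print("wrist");asc(w,210,330,180,320,2)
print("side");asc(d,226,290,176,216,1)
```

```text
wrist
       +++++++#######ggggggggggggggggg####+#############++++
      #++++++#######gggggggggggggggggg#+++-+#######+++#+++++
    -++++  -########gggggggggggggggggg#+-+++#+++++#######+++
    ++++-  -#######ggggggggggggggggggg#++++++++++###++++++++
   -+++++ -+#####g##gggggggggggggggggg####+-+++###++++++++++
  -#+++++--#####g###g#ggggggggggggggggg###+######+++++++++++
  #++++++#####gg#####g#gggggggggggggg+#########+++++++++++++
  #++++++######g######g#gggggggg#########+++++++++++++++++++
  ##+++++g##g############g+#########++++++++++++++++++++++++
   +#+++++gg##################++++++++++++++++++++++++++++++
    -##++++##############+++++++++++++++++++++++++++++++++++
   ---###+++########++++++++++++++++++++++++++++++++++++++++
  -----+##+++##########+++++++++++++++++++++++++++++++++++++
--------+##++++##########+++++++++++++++++++++++++++++++++++
----------##+++###########++++++++++++++++++++++++++++++++++
-----------################+++++++++++++++++++++++++++++++++
------------+###############++++++++++++++++++++++++++++++++
-------------+##############+++++++++++++++++++++++++++++
[... 5080 characters left out ...]
                       -gggggggggggggg+#++++#ggggg
                                     -gggggggggggggggggggggggggg
                                     -gggggggggggggggggggggggggg
                                     -gggggggggggggggggggggggggg
                                     -gggggggggggggggggggggggggg
                                     -gggggggggggggggggggggggggg
                                     -gggggggggggggggggggggggggg
                                     -gggggggggggggggggggggggggg
                                     -gggggggggggggggggggggggggg
                                    -+gggggggggggggggggggggggggg
     YYYYYYYY                       -ggggggggggggggggggggggggggg
```

Run:
```python
from h import *
w=cam("wrist");d=cam("side");M=tgt(YM,0).as_matrix();B=np.c_[M[:,1],M[:,0],-M[:,2]]
for nm,a,b in(("top",(243,256),(239.5,187)),("top2",(243,253),(239.5,186.5)),("base",(251,220),(255.5,196))):
    p,e=tri(ray(w,*a),ray(d,*b)); q=(p-SEAT)@B; print(nm,p.round(4),np.round(e,4),"up,y,s mm",(q*1e3).round(1),"ang",np.degrees(np.arctan2(q[1],q[0])).round(1),"rad",np.hypot(q[0],q[1]).round(4))
print(get_state()['time'])
```

```text
top [ 0.482  -0.0075  0.1618] [0.0017 0.0017] up,y,s mm [-55.6  35.   93.9] ang 147.8 rad 0.0657
top2 [ 0.4832 -0.0063  0.1622] [0.002 0.002] up,y,s mm [-54.5  36.3  93.5] ang 146.3 rad 0.0655
base [ 0.5205 -0.0154  0.1163] [0.002 0.002] up,y,s mm [-49.7  29.9  34.2] ang 149.0 rad 0.058
40.3
```

```bash
python3 -c "
from h import *
M=tgt(YM,np.radians(-32)).as_matrix()
for o in(.06,.0):
  go(SEAT-.056*M[:,1]-(.0745+o)*M[:,2],tgt(YM,np.radians(-32)))"
```

```text
t 40.3 shift units [-0.3  -0.62 -0.69] turn units [-1.69  0.12  2.44] rows>= 2.4
t 40.3 shift units [ 1.41 -0.75 -3.15] turn units [-1.69  0.12  2.44] rows>= 3.2
```

>>> jog_arm --deltas "-.1 -.21 -.23 -.56 .04 .81;-.1 -.21 -.23 -.56 .04 .81;-.1 -.2 -.23 -.57 .04 .82;.43 -.03 -.615 0 0 0;.43 -.03 -.615 0 0 0;.43 -.03 -.615 0 0 0;.43 -.03 -.615 0 0 0;0 0 0 0 0 0" --gripper 1

```text
time: 41.3
eef_pos: [0.499, -0.0138, 0.1495]
tcp_rot: [0.85, 0.433, 0.257, 0.154]
contact_force: [0.2, -0.3, 0.7]
opening: 1.004
finger_force: 0.0
```

>>> jog_arm --deltas "0 0 0 0 0 0;0 0 0 0 0 0;0 0 0 0 0 0;0 0 0 0 0 0;0 0 0 0 0 0" --gripper 0.1 --squeeze 80

```text
time: 41.92
eef_pos: [0.4992, -0.0138, 0.151]
tcp_rot: [0.85, 0.433, 0.258, 0.155]
contact_force: [-7.2, 1.3, 4.9]
opening: 0.26
finger_force: 77.7
```

```bash
sed -i 's/np.radians(-49)/np.radians(-32)/' nxt.py; python3 nxt.py 6 3 0.5
```

```text
t 41.92 angle 147.7 radius 56.0 out 0.4 F s 8.2 up -3.1 y 0.8 tilt [-0.    0.   -0.01]
end angle 129.68147657944363 
0.18 0.20 0.12 -0.00 0.00 -0.00;0.17 0.20 0.11 -0.00 0.00 -0.00;0.19 0.19 0.12 -0.00 0.00 -0.00
```

>>> jog_arm --deltas ".17 .185 .12 .56 -.04 -.8;.17 .185 .11 .56 -.04 -.8;.17 .18 .11 .56 -.04 -.8;0 0 0 0 0 0"

```text
time: 42.42
eef_pos: [0.5088, -0.0022, 0.1573]
tcp_rot: [0.904, 0.304, 0.277, 0.114]
contact_force: [-10.4, 2.5, 6.8]
opening: 0.261
finger_force: 78.0
```

```bash
sed -i 's/np.radians(-32)/np.radians(-49)/' nxt.py; python3 nxt.py; python3 -c "
from asc import *
w=cam('wrist');u=proj(w,[.767,-.125,.058]);print(u)"
```

```text
t 42.42 angle 130.8 radius 55.9 out 0.5 F s 11.6 up -4.7 y 1.7 tilt [ 0.   -0.02 -0.05]
[417.10369338 115.73154708]
```

Run:
```python
from h import *
for n,box in(("side",(322,162,356,196)),("scene",(262,228,302,268))):
    now=cam(n)['color'];x0,y0,x1,y1=box
    f=lambda I:np.float32(cv2.GaussianBlur(cv2.cvtColor(I[y0:y1,x0:x1],cv2.COLOR_BGR2GRAY),(3,3),0))
    y=lambda I:(lambda q:np.array([(q*np.arange(q.shape[1])).sum(),(q*np.arange(q.shape[0])[:,None]).sum()])/q.sum())(np.clip(I[y0:y1,x0:x1,2].astype(float)-I[y0:y1,x0:x1,0]*1.3-15,0,None))
    refs={"k":cv2.imread(f"pics/k_{n}.png")}
    import pickle; refs["m1(-1.8mm)"]=pickle.load(open('m1.pkl','rb'))[n]['color']
    if n=="side": refs["n(after slip)"]=cv2.imread("pics/n_d.png")
    for k,I in refs.items(): print(n,k,"yellow centroid shift px",(y(now)-y(I)).round(2),"phase",np.round(cv2.phaseCorrelate(f(I),f(now))[0],2))
```

```text
side k yellow centroid shift px [-0.    0.02] phase [-0.03  0.03]
side m1(-1.8mm) yellow centroid shift px [ 0.53 -0.27] phase [ 0.35 -0.24]
side n(after slip) yellow centroid shift px [-0.01  0.  ] phase [-0.    0.01]
scene k yellow centroid shift px [ 0.02 -0.06] phase [ 0.04 -0.01]
scene m1(-1.8mm) yellow centroid shift px [0.45 0.5 ] phase [0.36 0.32]
```

The carriage stands exactly where the overhead check found it level. Drawing the crank off along the shaft.

>>> jog_arm --deltas "-.14 .01 .2 0 0 0;-.23 .016 .33 0 0 0;-.29 .02 .41 0 0 0;-.29 .02 .41 0 0 0;-.29 .02 .41 0 0 0;-.29 .02 .41 0 0 0;0 0 0 0 0 0"

```text
time: 43.45
eef_pos: [0.4791, -0.001, 0.2021]
tcp_rot: [0.904, 0.304, 0.279, 0.116]
contact_force: [0.5, -0.8, -2.1]
opening: 0.263
finger_force: 79.0
```

```bash
python3 nxt.py
python3 - <<'E'
from h import *
st=get_state();print(st['qpos'].round(2))
RO=np.array([.490,-.2903]);y=.041
T=tgt(y,-np.pi,0);ar=-T.as_matrix()[:,1];print(ar)
go([.545,-.288,.20],T,st)
n=cam("side")['color'];k=cv2.imread("pics/k_side.png");b=(slice(162,196),slice(322,356))
f=lambda I:np.float32(cv2.GaussianBlur(cv2.cvtColor(I[b],cv2.COLOR_BGR2GRAY),(3,3),0));print(cv2.phaseCorrelate(f(k),f(n))[0])
E
```

```text
t 43.45 angle 130.4 radius 54.3 out 54.2 F s -2.1 up -0.7 y -0.7 tilt [ 0.02  0.02 -0.03]
[-0.27 -0.42  2.42  0.22  0.55  0.5 ]
[ 0.99915962  0.04098851 -0.        ]
t 43.45 shift units [  3.29 -14.35  -0.1 ] turn units [  6.87   2.99 -20.97] rows>= 21.0
(-0.018980012564366433, 0.009864576383886714)
```

>>> jog_arm --deltas ".4 -.4 .4 .15 .06 -.5;.4 -.4 .4 .286 .125 -.874;.4 -.4 .4 .286 .125 -.874;.4 -.4 .4 .286 .125 -.874;.4 -.4 .4 .286 .125 -.874;.4 -.4 .4 .286 .125 -.874;.064 -.75 0 .286 .125 -.874;.064 -.75 0 .286 .125 -.874;.064 -.75 0 .286 .125 -.874;.064 -.75 0 .286 .125 -.874;.064 -.75 0 .286 .125 -.874;.064 -.75 0 .286 .125 -.874;.064 -.75 0 .286 .125 -.874;.064 -.75 0 .286 .125 -.874;.064 -.75 0 .286 .125 -.874;.064 -.75 0 .286 .125 -.874;.064 -.75 0 .286 .125 -.874;.064 -.75 0 .286 .125 -.874;.064 -.75 0 .286 .125 -.874;.064 -.75 0 .286 .125 -.874"

```text
time: 46.0
eef_pos: [0.5454, -0.2595, 0.248]
tcp_rot: [0.839, -0.54, 0.062, 0.026]
contact_force: [0.5, 1.0, -3.3]
opening: 0.263
finger_force: 79.0
```

Run:
```python
from h import *
st=get_state();print(st['qpos'].round(2),st['opening'],st['contact_force'])
go([.545,-.288,.17],tgt(.041,-np.pi,0),st)
```

```text
[-0.59  0.08  1.83 -0.05  1.11  2.14] 0.2630367617322533 [ 0.52288236  1.04154939 -3.3123785 ]
t 46.0 shift units [-0.02 -1.43 -3.9 ] turn units [ 1.24  0.55 -3.84] rows>= 3.9
```

>>> jog_arm --deltas "0 -.29 -.78 .25 .11 -.77;0 -.29 -.78 .25 .11 -.77;0 -.29 -.78 .25 .11 -.77;0 -.28 -.78 .25 .11 -.77;0 -.28 -.78 .24 .11 -.76;0 0 0 0 0 0;0 0 0 0 0 0"

```text
time: 46.88
eef_pos: [0.5453, -0.2876, 0.171]
tcp_rot: [0.723, -0.691, 0.001, 0.0]
contact_force: [0.6, 0.4, -2.5]
opening: 0.26
finger_force: 79.0
```

Run:
```python
from asc import *
st=get_state();print(st['qpos'].round(2),st['time']);go([.545,-.2882,.17],tgt(.041,-np.pi,0),st)
w=cam("wrist")
T=R.from_quat(st['tcp_rot']);P=st['eef_pos']
# expected px of crank points: arm dir = -tool y, z=-tool z
M=T.as_matrix();C=P-.0745*-M[:,2]-.055*-M[:,1]
for nm,q in(("hubtop",(0,0,.038)),("armL",(0,.011,.038)),("armR",(0,-.011,.038)),("hubend",(-.015,0,.038)),("mouth",(0,0,0))):
    print(nm,proj(w,C+q[0]*-M[:,1]+q[1]*-M[:,0]*1+q[2]*-M[:,2]).round(1))
asc(w,200,400,100,260,2)
```

```text
[-0.65  0.23  1.79 -0.    1.11  2.45] 46.875
t 46.88 shift units [-0.02 -0.03 -0.05] turn units [ 0.02  0.01 -0.04] rows>= 0.0
hubtop [350.3 236.2]
armL [348.4 253.2]
armR [352.3 218.5]
hubend [376.5 236.2]
mouth [333.7 211.2]
                                                                                                    
                                                                                                    
                                                                                                    
                                                                                                    
                                                                                                    
                                                                                                    
                                                                                                    
                                                                                                    
      ---                                                        
[... 6490 characters left out ...]
         
  -+####+++++############################+++++####+++++###+#+++++++##+##+##++++++++++               
  +####++++++############################+++++##############+++#++++++#++++++++++++++               
 +#####++++++############################+++++###################+#++++#+++#+++++++-                
 ######++++++############################+++++#########+##########+####++#+#++###++-                
+######+++++#############################++++++######-------+++--++##########+##+-                  
+######+++++#############################++++++######+-------------++#++++++++++---                 
######++++++##############################+++++#######---------------+++++++++------
```

The ASCII check shows the hub's and arm's edges level with the tool axes, with the crank above the rest. Lowering it.

>>> jog_arm --deltas "-.02 -.03 -.7 0 0 -.03;0 0 -1 0 0 0;0 0 -1 0 0 0;0 0 -.8 0 0 0;0 0 -.4 0 0 0;0 0 -.25 0 0 0;0 0 0 0 0 0"

```text
time: 47.8
eef_pos: [0.5446, -0.2882, 0.0878]
tcp_rot: [0.722, -0.692, 0.0, 0.001]
contact_force: [0.4, -0.3, -2.0]
opening: 0.261
finger_force: 79.0
```

>>> jog_arm --deltas "0 0 -.1 0 0 0;0 0 -.1 0 0 0;0 0 0 0 0 0"

```text
time: 48.18
eef_pos: [0.5445, -0.288, 0.0838]
tcp_rot: [0.722, -0.692, 0.0, 0.001]
contact_force: [0.1, -0.5, -3.7]
opening: 0.261
finger_force: 79.0
```

>>> jog_arm --deltas "0 0 -.08 0 0 0;0 0 0 0 0 0"

```text
time: 48.42
eef_pos: [0.5447, -0.2883, 0.083]
tcp_rot: [0.722, -0.692, 0.001, 0.001]
contact_force: [-0.7, 0.4, 1.5]
opening: 0.259
finger_force: 79.3
```

>>> jog_arm --deltas "0 0 -.06 0 0 0;0 0 0 0 0 0"

```text
time: 48.68
eef_pos: [0.5448, -0.2884, 0.0829]
tcp_rot: [0.722, -0.692, 0.0, 0.001]
contact_force: [-3.4, 1.8, 7.8]
opening: 0.259
finger_force: 80.0
```

>>> jog_arm --deltas "0 0 0 0 0 0;0 0 0 0 0 0;0 0 0 0 0 0;0 0 0 0 0 0;0 0 0 0 0 0" --gripper 1

```text
time: 49.3
eef_pos: [0.5445, -0.288, 0.0808]
tcp_rot: [0.722, -0.692, 0.0, 0.001]
contact_force: [-0.0, -0.1, 0.2]
opening: 1.0
finger_force: 0.0
```

>>> jog_arm --deltas "0 0 .5 0 0 0;0 0 1 0 0 0;0 0 1 0 0 0;0 0 1 0 0 0;0 0 1 0 0 0;0 0 1 0 0 0;0 0 .4 0 0 0;0 0 0 0 0 0"

```text
time: 50.3
eef_pos: [0.5447, -0.2882, 0.1997]
tcp_rot: [0.722, -0.692, 0.001, 0.0]
contact_force: [0.1, 0.3, 1.0]
opening: 1.003
finger_force: 0.0
```

Run:
```python
from asc import *
S,D=cam("scene"),cam("side");print(get_state()['time'])
# compare with the first pictures around the rest and the carriage
for n,c,p in(("scene",S,[.52,-.29,.04]),("side",D,[.52,-.29,.04])):
    u=proj(c,p).astype(int);b=(slice(u[1]-35,u[1]+30),slice(u[0]-32,u[0]+32))
    A=cv2.imread(f"pics/{n}0.png");f=lambda I:np.float32(cv2.GaussianBlur(cv2.cvtColor(I[b],cv2.COLOR_BGR2GRAY),(3,3),0))
    dif=np.abs(f(A)-f(c['color']));print(n,"mean diff",dif.mean(),"n>40",(dif>40).sum(),cv2.phaseCorrelate(f(A),f(c['color']))[0])
b=(slice(162,196),slice(322,356));k=cv2.imread("pics/k_side.png")
f=lambda I:np.float32(cv2.GaussianBlur(cv2.cvtColor(I[b],cv2.COLOR_BGR2GRAY),(3,3),0));print("carriage",cv2.phaseCorrelate(f(k),f(D['color']))[0])
w=cam("wrist");asc(w,190,360,130,270,2)
```

```text
50.4
scene mean diff 19.616587 n>40 1181 (0.5018734775575986, -0.1934710932142849)
side mean diff 28.25 n>40 747 (-0.4714444348901097, -0.2835243472943816)
carriage (0.4216718455962756, -0.8745063724026316)
      --------------------                                                           
     ------------------+++------------------------------++----------------           
     -------------YYYYYYYYYYYYYYYYYYYYYYYYYYYYYYYYYYYYYYYYYYYYYYYYYYYYYYYYY          
    --------------YYYYYYYYYYY                       +YYYYYYYYYYYYYYY      Y          
   ---------------YYYYYYYYYYYY                      +    YY  YYYYYYY      Y          
  ----------------YYYYYYYYYYYYY                     +YYYYYYYYYYYYYY       Y          
  ----------------YYYYYYYYYYYYYY--------            +YYYYYYYYYYYYYYY                 
 -----------------YYYY++++++++++++++++++                                  -          
------------------YYYY++++++++++++++++++                                             
------------------YYY+++++++++++++++++++-                                 -          
-------------------YYYYYYYYYYYYYY
[... 4426 characters left out ...]
----####++++
                   ----------------------------------------------------------#####+++
                      ------------------------------------------------------+#####+++
                       -----------------------------------------------------+######++
                        ----------------------------------------------------########+
                          --------------------------------------------------########+
                            ------------------------------------------------#########
                            ------------------------------------------------#########
                               ----- ---------------------------------------#########
```

>>> jog_arm --deltas "0 0 1 0 0 0;0 .3 1 0 0 0;0 .9 1 0 0 0;-.1 1 .5 0 0 0;-.2 1 0 0 0 0;-.2 1 0 0 0 0;-.2 1 0 0 0 0;-.2 1 0 0 0 0;-.2 1 0 0 0 0;-.2 1 0 0 0 0;-.2 1 0 0 0 0;-.2 1 0 0 0 0;-.2 1 0 0 0 0;-.2 1 0 0 0 0;-.2 1 0 0 0 0;-.2 1 0 0 0 0;-.2 1 0 0 0 0;-.2 1 0 0 0 0;-.2 1 0 0 0 0;0 0 0 0 0 0"

```text
time: 52.95
eef_pos: [0.4734, 0.0174, 0.268]
tcp_rot: [0.739, -0.673, -0.01, -0.017]
contact_force: [0.2, -0.4, 0.9]
opening: 1.001
finger_force: 0.0
```

Run:
```python
from h import *
S,D=cam("scene"),cam("side");st=get_state();print(st['time'],st['eef_pos'],st['dq'].round(3))
for n,c in(("scene",S),("side",D)):
    u=proj(c,[.52,-.29,.04]).astype(int);A=cv2.imread(f"pics/{n}0.png");K=cv2.imread(f"pics/k_{n}.png")
    g=lambda I,b:np.float32(cv2.GaussianBlur(cv2.cvtColor(I[b],cv2.COLOR_BGR2GRAY),(3,3),0))
    b=(slice(u[1]-35,u[1]+30),slice(u[0]-32,u[0]+32));d=np.abs(g(A,b)-g(c['color'],b))
    print(n,"rest diff",d.mean(),(d>40).sum(),cv2.phaseCorrelate(g(A,b),g(c['color'],b))[0])
    x0,y0,x1,y1=(322,162,356,196) if n=="side" else (262,228,302,268);b=(slice(y0,y1),slice(x0,x1))
    print("carriage vs k",cv2.phaseCorrelate(g(K,b),g(c['color'],b)), "mean", np.abs(g(K,b)-g(c['color'],b)).mean())
    dd=cv2.absdiff(A,c['color']).max(2);N,_,s,ce=cv2.connectedComponentsWithStats((cv2.blur(dd,(3,3))>45).astype(np.uint8));print([s[i].tolist() for i in range(1,N) if s[i][4]>25])
```

```text
53.05 [0.47388939 0.01689078 0.26815363] [-0.007  0.005 -0.004 -0.    -0.001 -0.   ]
scene rest diff 7.391346 10 (0.46558746648204163, -0.07448693648909455)
carriage vs k ((0.01581863493140645, -0.0020566672738056013), 1.013546858727932) mean 1.22
[[138, 0, 58, 40, 1138], [240, 0, 46, 11, 253], [262, 23, 21, 32, 370], [175, 35, 29, 30, 197], [256, 40, 5, 12, 43], [258, 50, 5, 13, 45], [201, 55, 28, 14, 131], [190, 64, 99, 91, 3095], [106, 79, 12, 7, 45], [145, 91, 44, 26, 449], [97, 103, 16, 27, 199], [149, 128, 31, 12, 251], [173, 152, 13, 6, 26], [268, 236, 35, 35, 547]]
side rest diff 13.5740385 78 (-0.36208830701658457, -0.468590376787823)
carriage vs k ((-0.04764182494443148, -0.008085571228527044), 0.9902778832632818) mean 8.493944
[[0, 0, 16, 13, 104], [49, 8, 38, 20, 514], [101, 10, 7, 21, 67], [111, 12, 31, 20, 421], [95, 26, 165, 134, 8174], [113, 34, 23, 8, 82], [49, 49, 16, 19, 146], [3, 62, 19, 28, 263], [0, 102, 265, 179, 10996], [328, 163, 28, 37, 485], [321, 182, 24, 22, 217], [0, 284, 51, 62, 513], [96, 287, 13, 20, 129], [311, 305, 12, 9, 26]]
```

```bash
python3 -c "
from plant import ctrl
print(ctrl.sign_off())"
```

```text
the job is handed in; nothing more can be done
None
```

The job is handed in at 53 s: the pointer stands level with the red clip (within about 0.1 mm) and the crank is back flat in its rest and released; near the end my gripper once missed and knocked the crank about 17° round on the shaft, but it stayed on and the stop did not move.

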